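# Set the screw stage to its mark without backlash, then load the tube block

### The arm

A 6-joint arm with a two-finger parallel gripper is mounted at the origin on the work surface. World frame = base frame: x ahead of the robot, y to its left, z up, the work surface at z = 0. Lengths are in m, angles in rad, forces in N, time in s.
With the tool pointing down it reaches from about 0.3 to 0.875 m from the base axis. Payload 6.4 kg.
Tool frame: the origin (TCP) lies at the very end of the fingers, on their centre line; the grasp point (between the pads) lies 19 mm behind it (ctrl.tcp_to_grasp is the distance from the TCP to the grasp point, in m); z points along the fingers, y is the direction in which the jaws open and shut (so a half turn about z gives the same grasp; the last joint's range is limited). The gripper opens to 85 mm and grips with 20 to 120 N. Pads are 22 mm wide; open, the fingers measure 114 mm over their backs; the gripper's body (76 mm by 85 mm) begins 54 mm behind the grasp point. The pads swing forward as they close: fully open they stand 13 mm farther back than shut.
Start: joints at [-1.375, 0.181, 1.607, -0, 1.354, -0.206], TCP at [0.225, -0.529, 0.231] pointing down, gripper open.
Joint ranges: [-2.99, 2.99], [-0.89, 2.07], [0.3, 2.58], [-1.14, 4.28], [0, 2.63], [-3.12, 3.12]. Speed limits (rad/s): [2.57, 2.57, 3.01, 3.14, 3.14, 3.14].

### API

Orientations are given as a unit quaternion [w, x, y, z].
In Python, from bench import ctrl gives the robot as it stands. The module is installed in compiled form; this text tells all that it offers.
- The arm moves only by the tool drive_tool, never from a script. Its argument "deltas" is a list of rows, each an object with "slide": the shift along the tool's x, y, z as a fraction of full scale, a list of three; "delta_rot": the turn, a rotation vector about the tool's x, y, z as a fraction of full scale, a list of three; "hand": the opening, from 0 (shut) to 1 (fully open). In form: [{"slide": [tx, ty, tz], "delta_rot": [wx, wy, wz], "hand": hand}, ...]. A call has exactly 5 rows; each row shifts and turns the commanded pose from where the row before left it, along the tool's axes as they then stand; what a row does not reach is not made up. Full scale, the value 1, is 50 mm for a shift and 180 degrees for a turn. A row lasts 1/8 s, in which the tool goes at most 62.5 mm and 10.7 degrees, less where a joint would pass 70% of its speed; a pose out of reach is approached as far as the arm can. A call with a number of a shift or a turn outside -1 to 1 is refused whole. A call with a gripper value outside its range is refused whole. The fingers move at their own pace and stop on an object; the grip force is fixed at half the most. Time passes only in rows, so rows that do not move let the fingers close, or fill a call up. It gives the time, the measured TCP pose, the force and the opening at its end, in the units of the state.
- ctrl.get_obs(): the state, without advancing time (a new reading comes with each control period).
- ctrl.camera(name): name is "side" or "top"; returns a dict with "frame" (420x560x3 uint8, red, green, blue), "mtx" (3x3 intrinsics, pixels), "R" (3x3) and "t" (3): a world point X has camera coordinates R X + t. Camera axes: x right, y down, z forward; pixel columns grow to the right and rows downward; lengths in m; the calibration is good to about 2 mm. A picture is of the moment at which its call begins. There is no depth.
- ctrl.hand_in(): hands the job in, once; it reports no verdict.
The state is a dict: "time_s": time; "q": joint angles; "dq": joint speeds; "joint_efforts": joint torques, N m; "eef_pos": TCP position; "eef_rot": TCP orientation; "wrist_force": force on the tool from outside, world axes, zero at the start; "torque": the same for the moment, N m; "opening": opening from 0.0 (shut) to 1.0 (fully open).
Only numpy, scipy, OpenCV 4.12 (cv2) and the standard library are available. Lean on these libraries where they do the work, as an engineer would, in place of code of your own. Each camera call takes 0.05 s, during which the arm holds its last target.

### The job

Set the sample stage to its mark with the slack of the screw taken up: turn the handwheel anticlockwise until its pointer is about a quarter turn past the index mark, then come back clockwise until the pointer stands on the mark. Then take the aluminium tube block from the niche of its stand, put it down on the bare part of the stand and let go, take it again by its other pair of sides, and set it gently down in the nest of the carriage, flat on the bottom and centred, without dropping it. Leave the handwheel on its mark and everything else on the counter where it is.

Things in the scene. Friction and masses are not known exactly. Their poses are not given: they have to be found in the camera images.
- mark (a point): The mark: a fixed dark steel index block (16 x 6 x 14 mm) just outside the handwheel's rim. The point is at the top of its end facing the wheel, 58 mm from the wheel's axis, 74 mm above the counter. Its x axis points straight away from the wheel's axis, along the stage's length; z up.
- stage: Sample stage, fixed: base plate 335 x 150 x 12 mm; origin at the middle of its underside, x axis along its length from the carriage to the handwheel. White gear housing 146 x 146 mm, 60 mm high, under the wheel, whose axis is at x = 90 mm; dial plate graduated every 15 degrees. Carriage around x = -80 mm.
- wheel_grip (a point): Handwheel: black disc, diameter 108 mm, upright axis, top 75 mm above the counter, with an aluminium grip bar across it (70 long, 18 wide, 34 tall, top at 109 mm). The point: on the axis, 98 mm up, where to grip the bar across its 18 mm. x axis: along the bar to the pointer, a white ridge to the rim; on the mark it points as mark's x. Stiff, 0.12 N m (0.02 in the slack); stays where left.
- screw (a joint): Angle of the stage's screw under the handwheel (rad), positive clockwise seen from above, range -2.6 to 2.0; 0 = the stage is on its mark. It starts at 0.15 to 0.8. It moves the carriage 4 mm per rad towards the wheel. It moves only when the wheel has reached the end of its slack.
- wheel (a joint): Slack of the handwheel on the screw (rad), range -0.5 to 0, positive clockwise: 0 = slack taken up clockwise (further clockwise turning drives the screw clockwise), -0.5 = slack taken up anticlockwise. The pointer's clockwise angle from the mark is screw + wheel.
- nest (a point): Nest on the grey carriage: middle of its flat bottom, 50 mm above the counter. Two upright end plates (6 mm thick, 58 mm wide, 58 mm tall above this bottom) stand 54 mm apart along this frame's x axis (the stage's length): the block goes in from above, its 46 mm direction along x. Open along y, where the bottom is 100 mm long. z up.
- block_mid (a point): Aluminium tube block, a plain metal box 46 mm (x) x 60 mm (y) x 44 mm (z) with six dark round holes on top, 0.26 kg; the point is its centre, 22 mm above its underside. It starts standing in the niche of the stand, its x and y axes along the stand's within a few degrees.
- block: The same block; origin at the centre of its underside.
- niche (a point): Niche of the white stand (fixed plate 240 x 130 x 10 mm): middle of its bottom, 10 mm above the counter; x along the stand, from bare part to niche. Upright walls (6 mm thick, 46 mm long in x, 48 mm tall) at y = +-36 mm: here the block can be taken only by its sides facing along x, 46 mm apart; in the nest only by those facing along y, 60 mm apart.
- apron (a point): Middle of the bare part of the stand's plate, 10 mm above the counter, 120 mm from the niche along -x of the stand. The bare part is clear and reaches 60 mm from here away from the niche and 65 mm to either side.
- vial_mid (a point): Bystander: small amber bottle, 36 mm diameter, 60 mm tall; its centre.
- tape_mid (a point): Bystander: roll of paper tape lying flat, 52 mm diameter, 20 mm tall; its centre.

How it is judged:
On the way, in this order (a step that is already met when the one before it is completed fails the run):
1. the handwheel is wound anticlockwise well past the mark (screw 0.25 rad or more beyond it) (value of joint screw below -0.25 rad), for 0.05 s.
2. the handwheel is back on the mark from the anticlockwise side, slack taken up clockwise (value of joint screw between -0.1 and 0.1 rad and value of joint wheel above -0.12 rad), for 0.2 s.
3. the block stands let go on the bare part of the stand (x of block_mid in the frame of apron between -0.06 and 0.05 m and y of block_mid in the frame of apron between -0.06 and 0.06 m and z of block_mid in the frame of apron between 0.018 and 0.027 m and angle between block_mid's own z axis and vertical below 0.1 rad and contact force between the fingers and block below 0.1 N), for 0.1 s.
4. the block is in the nest (x of block_mid in the frame of nest between -0.008 and 0.008 m and y of block_mid in the frame of nest between -0.012 and 0.012 m and z of block_mid in the frame of nest between 0.018 and 0.027 m and angle between block_mid's own z axis and vertical below 0.1 rad and angle between the x axis of block_mid and the x axis of nest, either way round below 0.2 rad), for 0.2 s.
At the end, for the whole second after the job is handed in: The screw is within 0.1 rad of its mark with the handwheel's slack taken up clockwise to within 0.12 rad; the block stands still and flat on the bottom of the nest, between the end plates, its centre within 12 mm of the nest's middle along y, square to it within 0.2 rad, and released (all of step 2 and all of step 4 and linear speed of block below 0.02 m/s); the robot touches nothing.
It fails at once if the block is dropped into the nest (falls faster than 0.45 m/s there) (horizontal distance between block_mid and nest below 0.02 m and z of block_mid in the frame of nest below 0.06 m and linear speed of block above 0.45 m/s).
It fails at once if a bystander is pushed more than 30 mm or knocked over (distance of any of vial_mid, tape_mid from where it was at the start of the episode above 0.03 m or angle between vial_mid's own z axis and vertical above 0.7 rad).
It also fails if it takes over 64 s, if anything falls off the work surface, if the arm or the gripper's body presses on something with over 40 N, if the wrist force passes 120 N, or if a joint passes its speed limit or range.

## Working session

There is one attempt and no reset: what is moved stays moved. The work goes in short steps, Python scripts to look and compute and a tool call to move; the robot and the scene stay as the last step left them, time stands still between calls to the robot, and variables do not carry over. Pictures are saved under pics/ and viewed, and the job is handed in when it is done.

Besides the shell and the picture viewer there is one more tool, called after "Request:" as name(argument=value, ...) on one line, values as JSON. drive_tool: Moves the arm, as the interface text tells. Its arguments: {"type":"object","properties":{"deltas":{"type":"array","items":{"type":"object","properties":{"slide":{"type":"array","items":{"type":"number"}},"delta_rot":{"type":"array","items":{"type":"number"}},"hand":{"type":"number"}}}}},"required":["deltas"]}

```bash
mkdir -p pics; python3 - <<'E'
from bench import ctrl
import cv2
o=ctrl.get_obs()
print({k:(o[k]) for k in o}, ctrl.tcp_to_grasp)
for n in("side","top"):
    c=ctrl.camera(n); cv2.imwrite(f"pics/{n}0.png",c["frame"][:,:,::-1]); print(n,c["mtx"],c["R"],c["t"])
E
```

```text
{'time_s': 0.0, 'q': array([-1.37526208e+00,  1.81527239e-01,  1.60797868e+00,  1.11950806e-06,
        1.35378752e+00, -2.06287095e-01]), 'dq': array([ 3.92026157e-05,  1.19261576e-03,  1.16260335e-03, -1.60125319e-03,
       -4.16815138e-04, -6.78539677e-04]), 'joint_efforts': array([ 3.86422953e-04, -4.44872725e+01, -3.51335549e+01, -1.88787812e-04,
        9.09669092e-03, -1.62850000e-05]), 'eef_pos': array([ 0.22479729, -0.52865755,  0.23040608]), 'eef_rot': array([-8.50377742e-04,  9.79884919e-01,  1.99561576e-01,  5.11856662e-06]), 'wrist_force': array([-0.87024698, -1.10372441,  0.11940989]), 'torque': array([ 0.04017346,  0.0481792 , -0.00360219]), 'opening': 1.0009359534908626} 0.0187
side [[381.83198754   0.         273.6684197 ]
 [  0.         381.83198754 210.97196967]
 [  0.           0.           1.        ]] [[-9.94820788e-01 -1.01644468e-01 -4.43127048e-05]
 [-6.73340032e-02  6.59341822e-01 -7.48822071e-01]
 [ 7.61428380e-02 -7.44940779e-01 -6.62771080e-01]] [0.54842015 0.11051463 0.83693186]
top [[380.89624212   0.         284.94340503]
 [  0.         380.89624212 212.66385528]
 [  0.           0.           1.        ]] [[-0.01758742 -0.99917586  0.03658256]
 [-0.99127458  0.01264456 -0.13120529]
 [ 0.13063458 -0.03857093 -0.99068001]] [-0.01520194  0.54000551  0.79876839]
```

View pics/side0.png

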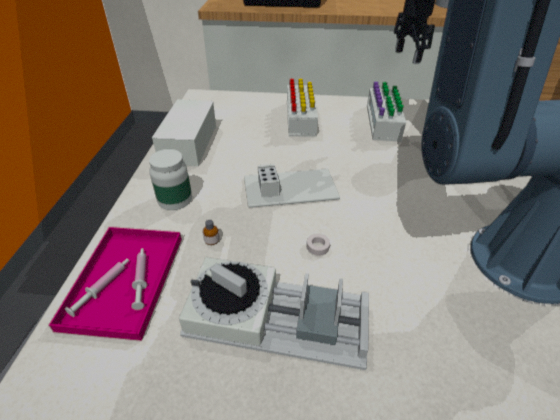

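View pics/top0.png

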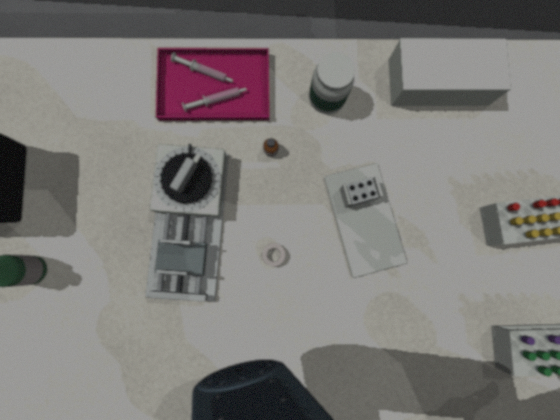

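```bash
cat > h.py <<'E'
import numpy as np, cv2
from bench import ctrl
def ray(c,uv,z):
    C=-c["R"].T@c["t"]; d=c["R"].T@np.linalg.solve(c["mtx"],np.array([uv[0],uv[1],1.]))
    return C+d*(z-C[2])/d[2]
def proj(c,X):
    p=c["mtx"]@(c["R"]@np.asarray(X,float)+c["t"]); return p[:2]/p[2]
def tri(c1,u1,c2,u2):
    P=[c["mtx"]@np.c_[c["R"],c["t"]] for c in(c1,c2)]
    X=cv2.triangulatePoints(P[0],P[1],np.array(u1,float).reshape(2,1),np.array(u2,float).reshape(2,1)); return (X[:3]/X[3]).ravel()
def crop(c,name,x0,y0,w,h,s):
    f=c["frame"][y0:y0+h,x0:x0+w,::-1]
    cv2.imwrite(name,cv2.resize(f,None,fx=s,fy=s,interpolation=cv2.INTER_CUBIC))
E
python3 - <<'E'
from h import *
t=ctrl.camera("top"); s=ctrl.camera("side")
crop(t,"pics/t1.png",140,135,100,170,3.5)
crop(t,"pics/t2.png",315,155,100,130,4.5)
crop(s,"pics/s1.png",175,250,200,120,4)
crop(s,"pics/s2.png",235,150,110,60,7)
E
```

```text
(no output)
```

View pics/t1.png

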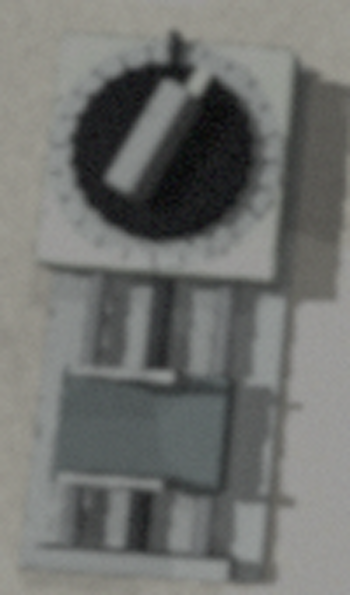

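View pics/t2.png

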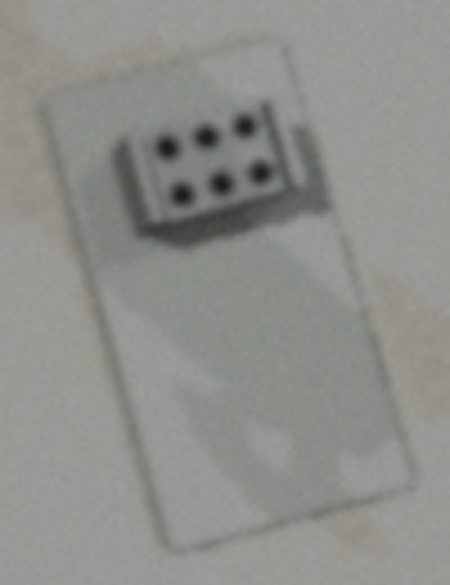

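View pics/s1.png

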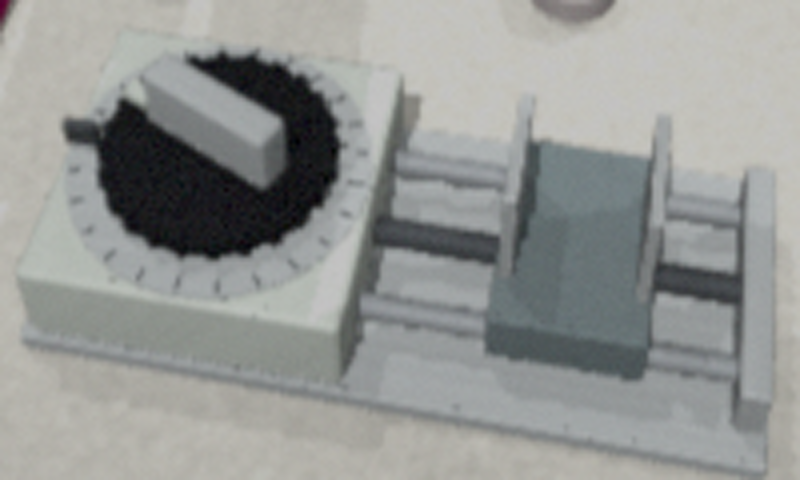

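View pics/s2.png

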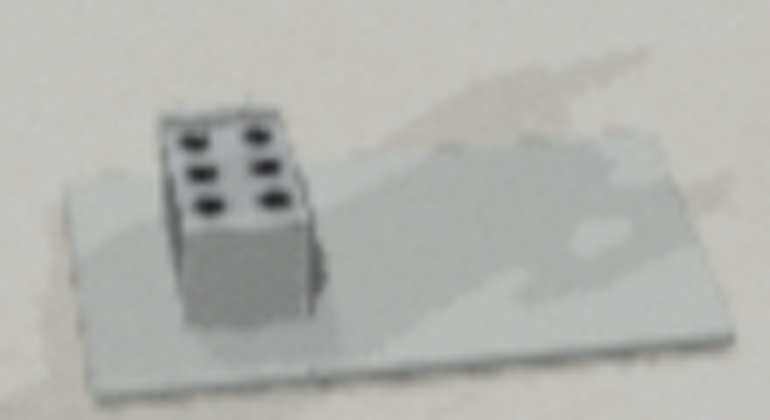

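```bash
python3 - <<'E'
from h import *
t=ctrl.camera("top"); s=ctrl.camera("side")
np.set_printoptions(precision=4,suppress=True)
def cr(pts,x0,y0,k): return [(x0+p[0]/k-0.5+0.5/k,y0+p[1]/k-0.5+0.5/k) for p in pts]
# housing
H=[ray(t,p,.06) for p in cr([(65,38),(297,52),(275,278),(40,262)],140,135,3.5)]
print("housing",np.array(H),np.mean(H,0), [np.linalg.norm(H[i]-H[i-1]) for i in range(4)])
S=[ray(t,p,.01) for p in cr([(40,103),(285,40),(415,485),(172,550)],315,155,4.5)]
print("stand",np.array(S),np.mean(S,0), [np.linalg.norm(S[i]-S[i-1]) for i in range(4)])
S2=[ray(s,p,.01) for p in cr([(70,185),(655,133),(733,338),(97,398)],235,150,7)]
print("stand side",np.array(S2),np.mean(S2,0), [np.linalg.norm(S2[i]-S2[i-1]) for i in range(4)])
H2=[ray(s,p,.06) for p in cr([(122,30),(402,75),(340,335+0),(20,277)],175,250,4)]
print("housing side",np.array(H2),np.mean(H2,0), [np.linalg.norm(H2[i]-H2[i-1]) for i in range(4)])
# wheel
for n,c,(x0,y0,w,h) in(("top",t,(158,150,60,58)),("side",s,(192,258,75,62))):
    g=cv2.cvtColor(c["frame"],cv2.COLOR_RGB2GRAY); m=np.zeros_like(g); m[y0:y0+h,x0:x0+w]=(g[y0:y0+h,x0:x0+w]<60)*255
    m=cv2.morphologyEx(m,cv2.MORPH_OPEN,np.ones((3,3),np.uint8))
    cs,_=cv2.findContours(m,cv2.RETR_EXTERNAL,cv2.CHAIN_APPROX_NONE); k=max(cs,key=cv2.contourArea); hu=cv2.convexHull(k)
    hu=np.array([ray(c,p[0],.075)[:2] for p in hu]); print(n,"wheel circ",cv2.minEnclosingCircle(hu.astype(np.float32)),cv2.fitEllipse((hu*1000).astype(np.float32)))
# holes
for n,c,(x0,y0,w,h) in(("top",t,(344,174,36,32)),("side",s,(257,164,25,18))):
    g=cv2.cvtColor(c["frame"],cv2.COLOR_RGB2GRAY)[y0:y0+h,x0:x0+w]
    b=cv2.resize(g,None,fx=8,fy=8,interpolation=cv2.INTER_CUBIC)
    k,_,st,ce=cv2.connectedComponentsWithStats((b<70).astype(np.uint8)*255)
    for i in range(1,k):
        if st[i,4]>150:
            p=ce[i]/8-.5+1/16+[x0,y0]; print(n,st[i,4],ray(c,p,.054)[:2])
E
```

```text
housing [[0.6857 0.2477 0.06  ]
 [0.6759 0.1059 0.06  ]
 [0.5353 0.1186 0.06  ]
 [0.5468 0.259  0.06  ]] [0.611  0.1828 0.06  ] [np.float64(0.13935269884041523), np.float64(0.14220477775149384), np.float64(0.14118575109666284), np.float64(0.1408550911694011)]
stand [[ 0.6234 -0.1144  0.01  ]
 [ 0.6554 -0.2424  0.01  ]
 [ 0.4269 -0.2965  0.01  ]
 [ 0.3972 -0.173   0.01  ]] [ 0.5257 -0.2066  0.01  ] [np.float64(0.2336907588827063), np.float64(0.13186218787993015), np.float64(0.23485022992616075), np.float64(0.12705204500024428)]
stand side [[ 0.6563 -0.2359  0.01  ]
 [ 0.4262 -0.2951  0.01  ]
 [ 0.3982 -0.1669  0.01  ]
 [ 0.6262 -0.1096  0.01  ]] [ 0.5267 -0.2019  0.01  ] [np.float64(0.1298299936710129), np.float64(0.23757367664523632), np.float64(0.13117483311012296), np.float64(0.23514030092094754)]
housing side [[0.6783 0.1103 0.06  ]
 [0.5356 0.1251 0.06  ]
 [0.5476 0.2674 0.06  ]
 [0.6888 0.2539 0.06  ]] [0.6126 0.1892 0.06  ] [np.float64(0.14398345304934057), np.float64(0.14344855134179105), np.float64(0.1428886222071581), np.float64(0.14188604654225656)]
top wheel circ ((0.6140803098678589, 0.18089601397514343), 0.05709602311253548) ((612.5242309570312, 182.65036010742188), (105.84797668457031, 111.35899353027344), 95.15715026855469)
side wheel circ ((0.6172797679901123, 0.1908406764268875), 0.058989088982343674) ((614.2904052734375, 189.45065307617188), (108.19789123535156, 114.51521301269531), 68.27207946777344)
top 726 [ 0.6013 -0.2077]
top 810 [ 0.5959 -0.1885]
top 878 [ 0.5909 -0.1692]
top 773 [ 0.5781 -0.2141]
top 899 [ 0.573  -0.1948]
top 869 [ 0.5678 -0.1753]
top 1279 [ 0.5558 -0.1886]
top 370 [ 0.552  -0.1658]
side 158 [ 0.5792 -0.2144]
side 163 [ 0.6023 -0.2078]
side 220 [ 0.574  -0.1952]
side 235 [ 0.5972 -0.1887]
side 255 [ 0.5689 -0.1757]
side 254 [ 0.5919 -0.1694]
```

```bash
python3 - <<'E'
from h import *
t=ctrl.camera("top"); s=ctrl.camera("side")
crop(t,"pics/t3.png",155,140,70,70,8)
crop(s,"pics/s3.png",185,253,90,75,8)
E
```

```text
(no output)
```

View pics/t3.png

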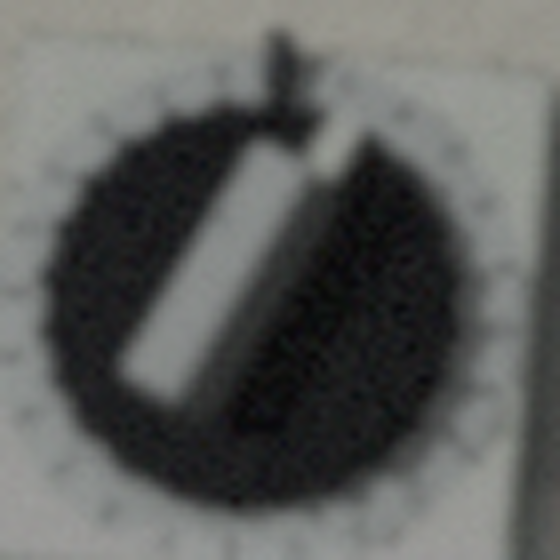

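View pics/s3.png

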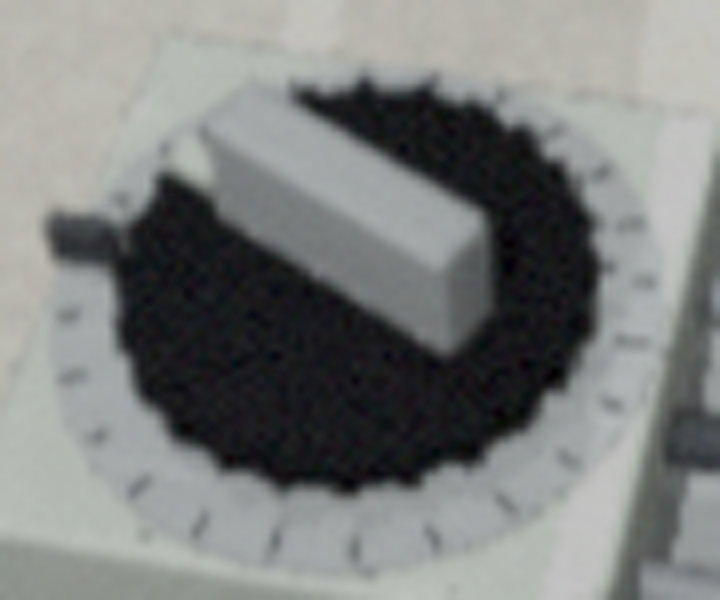

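```bash
python3 - <<'E'
from h import *
np.set_printoptions(precision=4,suppress=True)
t=ctrl.camera("top"); s=ctrl.camera("side")
def cr(pts,x0,y0,k): return [(x0+p[0]/k-0.5+0.5/k,y0+p[1]/k-0.5+0.5/k) for p in pts]
T=cr([(252,138),(308,170),(180,405),(120,368)],155,140,8)
S=cr([(205,130),(265,85),(490,220),(437,265)],185,253,8)
def yaw(P):
    d=(P[0]+P[1]-P[2]-P[3]);return np.degrees(np.arctan2(d[1],d[0]))
for n,c,p in(("t",t,T),("s",s,S)):
    P=np.array([ray(c,q,.109) for q in p]);print(n,P[:,:2].tolist(),P.mean(0),yaw(P))
P=np.array([tri(t,a,s,b) for a,b in zip(T,S)]);print(P,P.mean(0),yaw(P))
# mark: end facing wheel top z .074, pointer tip z~.077
print("mark t",ray(t,cr([(288,118)],155,140,8)[0],.074),ray(t,cr([(280,38)],155,140,8)[0],.074))
print("ptr t",ray(t,cr([(350,115)],155,140,8)[0],.078))
print("mark s",ray(s,cr([(118,228)],185,253,8)[0],.074),ray(s,cr([(50,218)],185,253,8)[0],.074))
print("ptr s",ray(s,cr([(185,150)],185,253,8)[0],.078))
E
```

```text
t [[0.6462499028236366, 0.17703710308005757], [0.6378537818450651, 0.16291887994125345], [0.5779735345243975, 0.19369904020695117], [0.5875075907728189, 0.20868727243321328]] [0.6124 0.1856 0.109 ] -27.75755855586931
s [[0.6467998171578293, 0.17865549972808215], [0.6362595716344464, 0.16440257755848353], [0.5796848023875819, 0.1970607570652354], [0.5890764070532664, 0.2101336074636066]] [0.613  0.1876 0.109 ] -29.29814735666138
[[0.647  0.1774 0.1074]
 [0.6374 0.1632 0.1077]
 [0.5795 0.1945 0.1056]
 [0.5886 0.2091 0.1075]] [0.6131 0.1861 0.107 ] -28.46825889635074
mark t [0.6616 0.1755 0.074 ] [0.6835 0.1779 0.074 ]
ptr t [0.6612 0.1585 0.078 ]
mark s [0.6706 0.181  0.074 ] [0.687  0.1797 0.074 ]
ptr s [0.6593 0.16   0.078 ]
```

Request:
drive_tool(deltas=[{"slide": [0,-0.3,0],"delta_rot": [0,0,0.057],"hand": 1},{"slide": [0,-0.6,0],"delta_rot": [0,0,0.057],"hand": 1},{"slide": [0,-0.8,0],"delta_rot": [0,0,0.057],"hand": 1},{"slide": [0,-0.8,0],"delta_rot": [0,0,0.057],"hand": 1},{"slide": [0,-0.8,0],"delta_rot": [0,0,0.057],"hand": 1}])

```text
time_s: 1.12
eef_pos: [0.2283, -0.3674, 0.2313]
eef_rot: [0.0, 0.969, -0.248, 0.0]
wrist_force: [0.9, -0.6, 0.1]
opening: 1.003
```

```bash
cat >> h.py <<'E'
def st():
    o=ctrl.get_obs(); w,x,y,z=o["eef_rot"]
    from scipy.spatial.transform import Rotation as Ro
    R=Ro.from_quat([x,y,z,w]).as_matrix()
    return o,R,np.degrees(np.arctan2(R[1,0],R[0,0]))
def to(X,yaw=None):
    "slide needed (full-scale units) to world TCP X, in present tool axes (after turn to yaw if any), and delta_rot z total"
    o,R,y=st(); np.set_printoptions(precision=4,suppress=True)
    print("t",round(o["time_s"],2),"pos",o["eef_pos"],"yaw",round(y,2),"tilt",np.round(R[2,:],4),"op",round(o["opening"],3),"F",np.round(o["wrist_force"],1),"Tq",np.round(o["torque"],2),"q6",round(o["q"][5],2))
    d=np.array(X)-o["eef_pos"]; print("slide now",R.T@d/.05)
    if yaw is not None:
        a=(y-yaw+180)%360-180; c,s=np.cos(np.radians(yaw)),np.sin(np.radians(yaw))
        print("rot z total",a/180,"slide after turn",np.array([c*d[0]+s*d[1],s*d[0]-c*d[1],-d[2]])/.05)
E
python3 -c "
from h import *
to([.6128,.1865,.231],-28.5)"
```

```text
t 1.12 pos [ 0.2283 -0.3674  0.2313] yaw -28.68 tilt [ 0.0003  0.0002 -1.    ] op 1.003 F [ 0.9 -0.6  0.1] Tq [-0.01 -0.04 -0.03] q6 0.78
slide now [  1.4313 -13.4094   0.0044]
rot z total -0.0009899002814914108 slide after turn [  1.473  -13.4049   0.0068]
```

Request:
drive_tool(deltas=[{"slide": [0.1,-0.9,0],"delta_rot": [0,0,0],"hand": 1},{"slide": [0.1,-0.9,0],"delta_rot": [0,0,0],"hand": 1},{"slide": [0.1,-0.9,0],"delta_rot": [0,0,0],"hand": 1},{"slide": [0.1,-0.9,0],"delta_rot": [0,0,0],"hand": 1},{"slide": [0.1,-0.9,0],"delta_rot": [0,0,0],"hand": 1}])

```text
time_s: 1.75
eef_pos: [0.3578, -0.1811, 0.2317]
eef_rot: [0.0, 0.97, -0.244, 0.001]
wrist_force: [-0.5, -0.4, -0.7]
opening: 0.999
```

Request:
drive_tool(deltas=[{"slide": [0.1,-0.9,0],"delta_rot": [0,0,0],"hand": 1},{"slide": [0.1,-0.9,0],"delta_rot": [0,0,0],"hand": 1},{"slide": [0.1,-0.9,0],"delta_rot": [0,0,0],"hand": 1},{"slide": [0.1,-0.9,0],"delta_rot": [0,0,0],"hand": 1},{"slide": [0.1,-0.9,0],"delta_rot": [0,0,0],"hand": 1}])

```text
time_s: 2.38
eef_pos: [0.4865, 0.0055, 0.2316]
eef_rot: [0.0, 0.97, -0.244, 0.0]
wrist_force: [0.8, -0.2, -0.6]
opening: 1.0
```

Request:
drive_tool(deltas=[{"slide": [0.1,-0.9,0],"delta_rot": [0,0,0],"hand": 1},{"slide": [0.1,-0.9,0],"delta_rot": [0,0,0],"hand": 1},{"slide": [0.1,-0.9,0],"delta_rot": [0,0,0],"hand": 1},{"slide": [0.1,-0.8,0],"delta_rot": [0,0,0],"hand": 1},{"slide": [0.1,-0.7,0],"delta_rot": [0,0,0],"hand": 1}])

```text
time_s: 3.0
eef_pos: [0.6079, 0.1786, 0.2312]
eef_rot: [-0.0, 0.97, -0.244, 0.0]
wrist_force: [0.6, -0.0, 0.3]
opening: 0.997
```

```bash
python3 -c "
from h import *
to([.6128,.1865,.14],-28.5)
c=ctrl.camera('side');crop(c,'pics/s4.png',150,150,200,180,4);
c=ctrl.camera('top');crop(c,'pics/t4.png',110,100,150,150,4)
"
```

```text
t 3.0 pos [0.6079 0.1786 0.2312] yaw -28.24 tilt [ 0.0001 -0.0001 -1.    ] op 0.997 F [ 0.6 -0.   0.3] Tq [ 0.   -0.06  0.02] q6 2.16
slide now [ 0.0125 -0.185   1.8241]
rot z total 0.0014316006847508334 slide after turn [ 0.0118 -0.1852  1.8241]
```

View pics/s4.png

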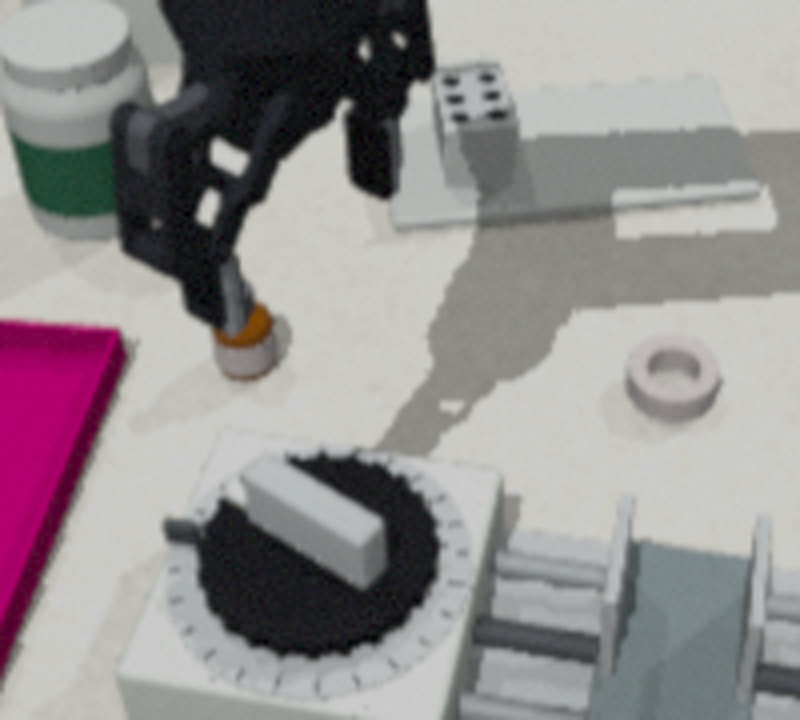

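View pics/t4.png

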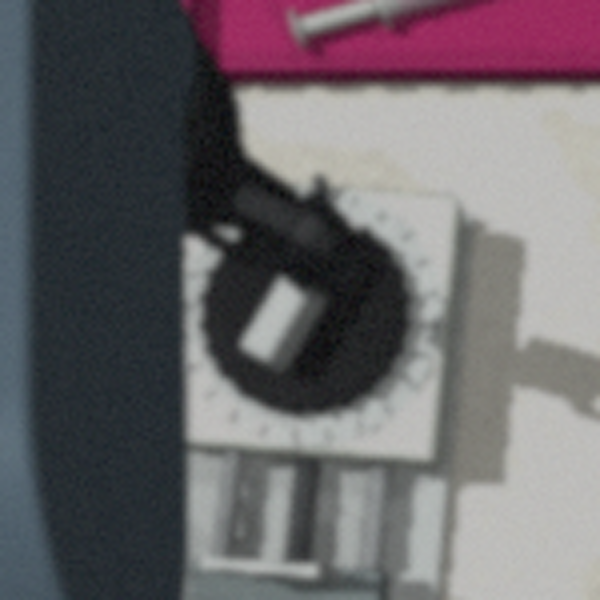

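Request:
drive_tool(deltas=[{"slide": [0,-0.19,0.3],"delta_rot": [0,0,0],"hand": 1},{"slide": [0,0,0.7],"delta_rot": [0,0,0],"hand": 1},{"slide": [0,0,0.8],"delta_rot": [0,0,0],"hand": 1},{"slide": [0,0,0.4],"delta_rot": [0,0,0],"hand": 1},{"slide": [0,0,0],"delta_rot": [0,0,0],"hand": 1}])

```text
time_s: 3.72
eef_pos: [0.6102, 0.1849, 0.1194]
eef_rot: [0.001, 0.97, -0.245, -0.002]
wrist_force: [-0.1, 1.0, -0.2]
opening: 0.998
```

```bash
python3 -c "
from h import *
to([.6128,.1865,.082],-28.5)
c=ctrl.camera('side');crop(c,'pics/s5.png',150,150,180,180,4);
"
```

```text
t 3.73 pos [0.6102 0.1849 0.1194] yaw -28.32 tilt [-0.0032  0.0022 -1.    ] op 0.998 F [-0.1  1.  -0.2] Tq [0.02 0.   0.01] q6 2.17
slide now [ 0.0327 -0.0539  0.7471]
rot z total 0.001013219474931917 slide after turn [ 0.0301 -0.0523  0.7473]
```

View pics/s5.png

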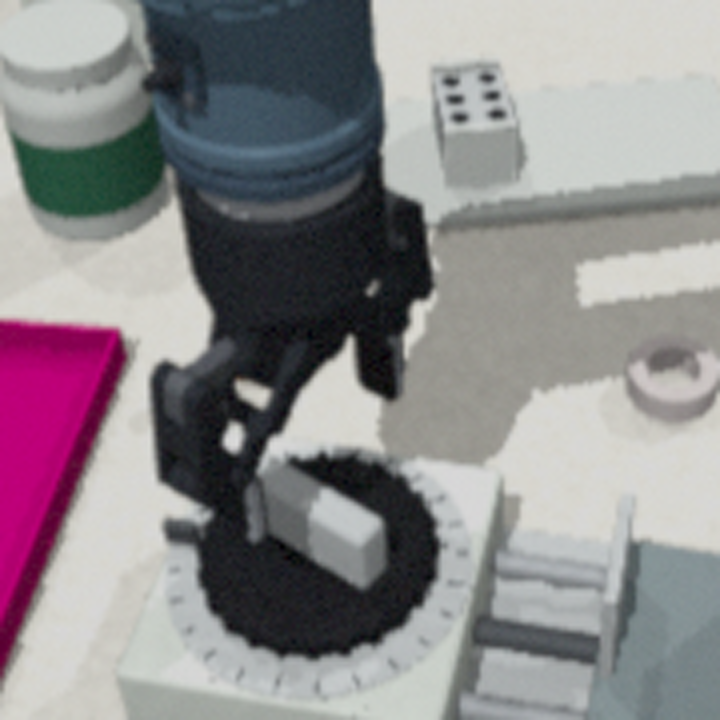

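Request:
drive_tool(deltas=[{"slide": [0.03,-0.05,0.5],"delta_rot": [0,0,0],"hand": 1},{"slide": [0,0,0.25],"delta_rot": [0,0,0],"hand": 1},{"slide": [0,0,0],"delta_rot": [0,0,0],"hand": 0.5},{"slide": [0,0,0],"delta_rot": [0,0,0],"hand": 0.35},{"slide": [0,0,0],"delta_rot": [0,0,0],"hand": 0.35}])

```text
time_s: 4.4
eef_pos: [0.6148, 0.1871, 0.0849]
eef_rot: [-0.0, 0.97, -0.244, 0.001]
wrist_force: [-0.3, -0.4, 0.4]
opening: 0.375
```

```bash
python3 -c "
from h import *
to([.6128,.1865,.082],-28.5)
c=ctrl.camera('side');crop(c,'pics/s6.png',180,210,110,110,6);
c=ctrl.camera('top');crop(c,'pics/t6.png',140,120,100,100,6);
"
```

```text
t 4.4 pos [0.6148 0.1871 0.0849] yaw -28.27 tilt [ 0.0015 -0.001  -1.    ] op 0.375 F [-0.3 -0.4  0.4] Tq [ 0.02 -0.02 -0.02] q6 2.18
slide now [-0.03    0.0307  0.0586]
rot z total 0.0012522217181258257 slide after turn [-0.0298  0.0308  0.0587]
```

View pics/s6.png

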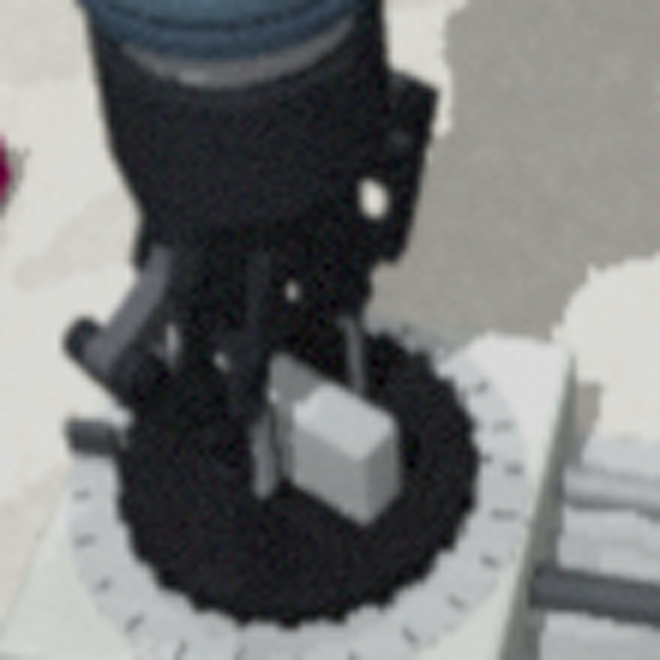

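View pics/t6.png

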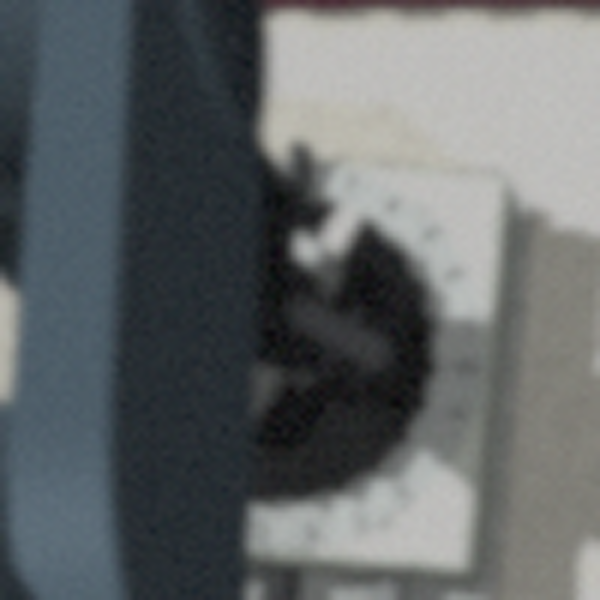

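```bash
python3 -c "
from h import *
np.set_printoptions(precision=1,suppress=True)
o,R,y=st()
for n,(x0,y0) in(('side',(180,210)),('top',(140,120))):
  c=ctrl.camera(n); f=lambda X:(proj(c,X)-[x0,y0]+.5)*6
  print(n,'tcp',f(o['eef_pos']),'grasp',f(o['eef_pos']+[0,0,.0187]),'+-y16',f(o['eef_pos']+R[:,1]*.016),f(o['eef_pos']-R[:,1]*.016),'barcentre top',f([.6128,.1865,.109]))
"
```

```text
side tcp [292.  438.7] grasp [287.  399.1] +-y16 [325.3 403.8] [257.7 474.6] barcentre top [291.9 385.6]
top tcp [264.  332.8] grasp [251.4 320.1] +-y16 [304.9 354. ] [223.2 311.7] barcentre top [249.2 321.4]
```

Request:
drive_tool(deltas=[{"slide": [-0.03,0.02,0.05],"delta_rot": [0,0,0],"hand": 0.25},{"slide": [0,0,0],"delta_rot": [0,0,0],"hand": 0.15},{"slide": [0,0,0],"delta_rot": [0,0,0],"hand": 0},{"slide": [0,0,0],"delta_rot": [0,0,0],"hand": 0},{"slide": [0,0,0],"delta_rot": [0,0,0],"hand": 0}])

```text
time_s: 5.22
eef_pos: [0.6125, 0.1875, 0.0814]
eef_rot: [-0.0, 0.97, -0.244, 0.0]
wrist_force: [1.1, 4.5, 0.3]
opening: 0.198
```

```bash
python3 -c "
from h import *
to([.6128,.1865,.082],70)
"
```

```text
t 5.22 pos [0.6125 0.1875 0.0814] yaw -28.27 tilt [-0.    -0.001 -1.   ] op 0.198 F [1.1 4.5 0.3] Tq [ 0.85 -0.18  0.  ] q6 2.18
slide now [ 0.0147  0.0139 -0.0123]
rot z total -0.5459656566450641 slide after turn [-0.0159  0.0126 -0.0122]
```

Force is small, so the grip is centred. I'll turn anticlockwise.

Request:
drive_tool(deltas=[{"slide": [0,0,0],"delta_rot": [0,0,-0.03],"hand": 0},{"slide": [0,0,0],"delta_rot": [0,0,-0.05],"hand": 0},{"slide": [0,0,0],"delta_rot": [0,0,-0.05],"hand": 0},{"slide": [0,0,0],"delta_rot": [0,0,-0.05],"hand": 0},{"slide": [0,0,0],"delta_rot": [0,0,-0.05],"hand": 0}])

```text
time_s: 5.85
eef_pos: [0.6125, 0.1867, 0.0814]
eef_rot: [0.0, 0.993, 0.117, 0.0]
wrist_force: [0.7, 2.2, 0.7]
opening: 0.195
```

```bash
python3 -c "
from h import *
to([.6128,.1865,.082],70)
"
```

```text
t 5.85 pos [0.6125 0.1867 0.0814] yaw 13.41 tilt [ 0.0001  0.0004 -1.    ] op 0.195 F [0.7 2.2 0.7] Tq [ 0.31 -0.22 -0.1 ] q6 1.45
slide now [ 0.0053  0.0048 -0.0127]
rot z total -0.3144162009174571 slide after turn [-0.0011  0.0071 -0.0127]
```

Request:
drive_tool(deltas=[{"slide": [0,0,0],"delta_rot": [0,0,-0.055],"hand": 0},{"slide": [0,0,0],"delta_rot": [0,0,-0.055],"hand": 0},{"slide": [0,0,0],"delta_rot": [0,0,-0.055],"hand": 0},{"slide": [0,0,0],"delta_rot": [0,0,-0.055],"hand": 0},{"slide": [0,0,0],"delta_rot": [0,0,-0.055],"hand": 0}])

```text
time_s: 6.48
eef_pos: [0.6132, 0.186, 0.0814]
eef_rot: [0.001, 0.853, 0.522, 0.0]
wrist_force: [3.8, 0.3, -1.6]
opening: 0.201
```

Request:
drive_tool(deltas=[{"slide": [0,0,0],"delta_rot": [0,0,-0.04],"hand": 0},{"slide": [0,0,0],"delta_rot": [0,0,0],"hand": 0},{"slide": [0,0,0],"delta_rot": [0,0,0],"hand": 0},{"slide": [0,0,0],"delta_rot": [0,0,0],"hand": 0},{"slide": [0,0,0],"delta_rot": [0,0,0],"hand": 0}])

```text
time_s: 7.1
eef_pos: [0.6133, 0.186, 0.0814]
eef_rot: [0.001, 0.821, 0.571, 0.0]
wrist_force: [4.9, -1.5, -1.9]
opening: 0.199
```

```bash
python3 -c "
from h import *
to([.6128,.1865,.082],-5.3)
c=ctrl.camera('side');crop(c,'pics/s7.png',180,230,200,130,4);
c=ctrl.camera('top');crop(c,'pics/t7.png',140,120,100,100,6);
"
```

```text
t 7.1 pos [0.6133 0.186  0.0814] yaw 69.66 tilt [-0.0004  0.0021 -1.    ] op 0.199 F [ 4.9 -1.5 -1.9] Tq [-0.31 -1.09  0.04] q6 0.47
slide now [ 0.0055 -0.012  -0.0116]
rot z total 0.4164233109910089 slide after turn [-0.0102 -0.0084 -0.0115]
```

View pics/s7.png

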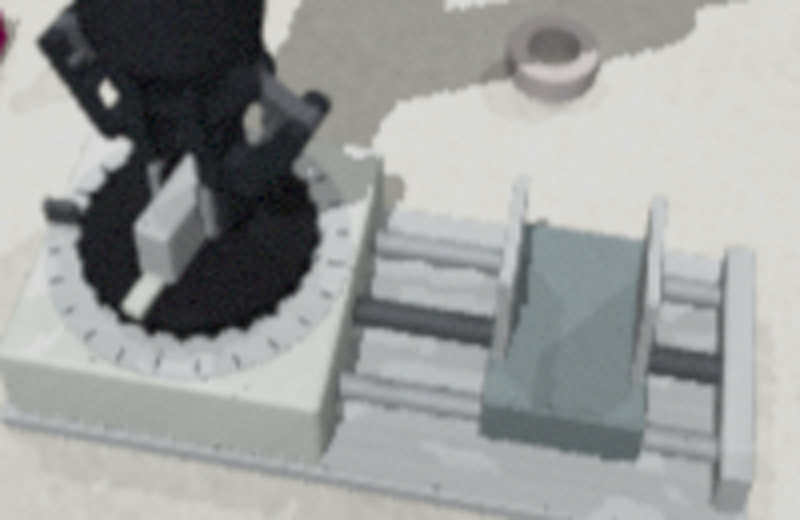

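View pics/t7.png

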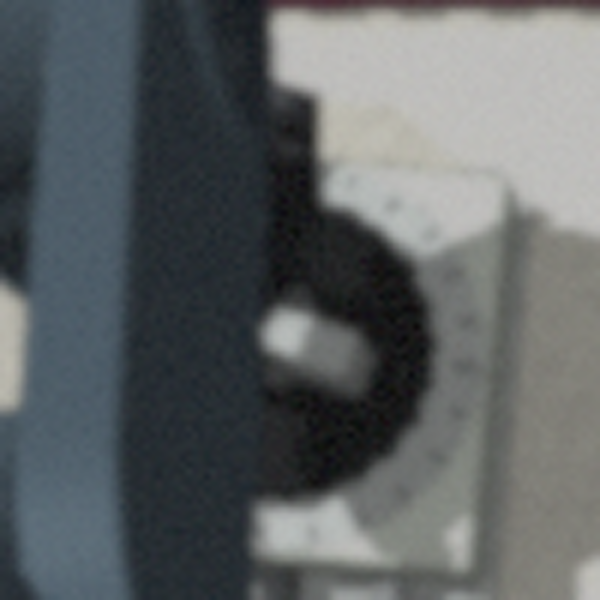

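Request:
drive_tool(deltas=[{"slide": [0,0,0],"delta_rot": [0,0,0.03],"hand": 0},{"slide": [0,0,0],"delta_rot": [0,0,0.05],"hand": 0},{"slide": [0,0,0],"delta_rot": [0,0,0.05],"hand": 0},{"slide": [0,0,0],"delta_rot": [0,0,0.05],"hand": 0},{"slide": [0,0,0],"delta_rot": [0,0,0.05],"hand": 0}])

```text
time_s: 7.82
eef_pos: [0.6126, 0.1865, 0.0814]
eef_rot: [0.0, 0.97, 0.242, 0.0]
wrist_force: [3.1, 0.8, -0.2]
opening: 0.203
```

Request:
drive_tool(deltas=[{"slide": [0,0,0],"delta_rot": [0,0,0.05],"hand": 0},{"slide": [0,0,0],"delta_rot": [0,0,0.05],"hand": 0},{"slide": [0,0,0],"delta_rot": [0,0,0.05],"hand": 0},{"slide": [0,0,0],"delta_rot": [0,0,0.02],"hand": 0},{"slide": [0,0,0],"delta_rot": [0,0,0],"hand": 0}])

```text
time_s: 8.45
eef_pos: [0.6124, 0.187, 0.0814]
eef_rot: [-0.0, 1.0, -0.02, 0.0]
wrist_force: [2.0, 1.8, -0.6]
opening: 0.2
```

```bash
python3 -c "
from h import *
to([.6128,.1865,.082],-5.3)
c=ctrl.camera('side');crop(c,'pics/s8.png',180,230,110,90,7);
c=ctrl.camera('top');crop(c,'pics/t8.png',140,120,100,100,6);
"
```

```text
t 8.45 pos [0.6124 0.187  0.0814] yaw -2.25 tilt [ 0.     -0.0002 -1.    ] op 0.2 F [ 2.   1.8 -0.6] Tq [ 0.25 -0.46  0.01] q6 1.72
slide now [ 0.0091  0.01   -0.0127]
rot z total 0.016968712428669777 slide after turn [ 0.0096  0.0095 -0.0127]
```

View pics/s8.png

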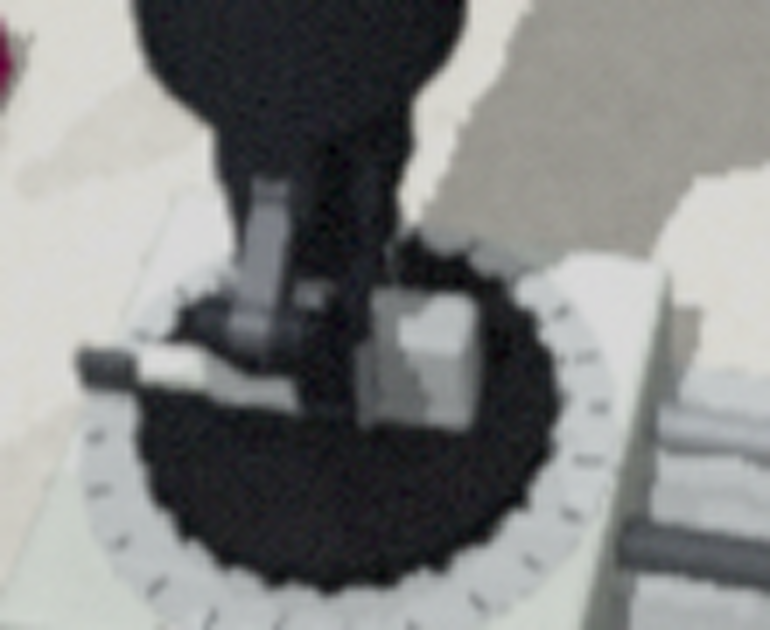

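View pics/t8.png

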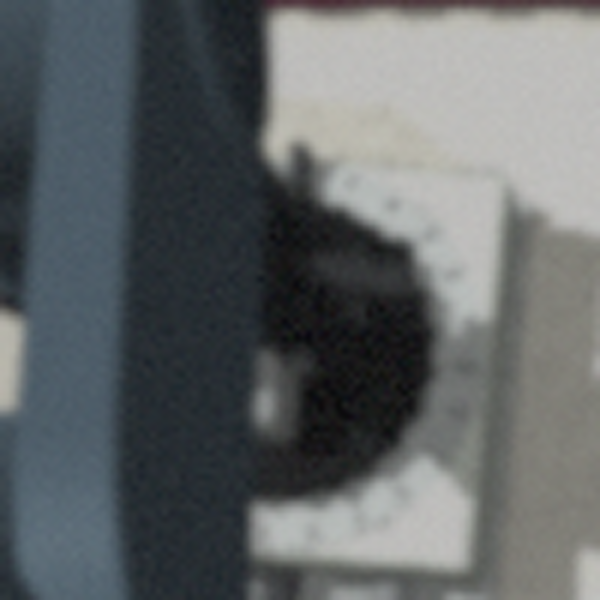

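Request:
drive_tool(deltas=[{"slide": [0,0,0],"delta_rot": [0,0,0.016],"hand": 0},{"slide": [0,0,0],"delta_rot": [0,0,0],"hand": 0},{"slide": [0,0,0],"delta_rot": [0,0,0],"hand": 0},{"slide": [0,0,0],"delta_rot": [0,0,0],"hand": 0},{"slide": [0,0,0],"delta_rot": [0,0,0],"hand": 0.3}])

```text
time_s: 9.18
eef_pos: [0.6115, 0.1864, 0.0808]
eef_rot: [0.001, 0.999, -0.044, -0.001]
wrist_force: [-0.5, 0.4, -0.0]
opening: 0.299
```

Request:
drive_tool(deltas=[{"slide": [0,0,0],"delta_rot": [0,0,0],"hand": 0.4},{"slide": [0,0,0],"delta_rot": [0,0,0],"hand": 0.5},{"slide": [0,0,0],"delta_rot": [0,0,0],"hand": 0.5},{"slide": [0,0,-0.7],"delta_rot": [0,0,0],"hand": 0.5},{"slide": [0,0,-0.9],"delta_rot": [0,0,0],"hand": 0.5}])

```text
time_s: 9.8
eef_pos: [0.6112, 0.1866, 0.1606]
eef_rot: [0.0, 0.999, -0.044, -0.002]
wrist_force: [0.7, -0.1, -0.4]
opening: 0.499
```

Request:
drive_tool(deltas=[{"slide": [0,0,-0.9],"delta_rot": [0,0,0],"hand": 0.8},{"slide": [0,1,0],"delta_rot": [0,0,0],"hand": 1},{"slide": [0,1,0],"delta_rot": [0,0,0],"hand": 1},{"slide": [0,1,0],"delta_rot": [0,0,0],"hand": 1},{"slide": [0,1,0],"delta_rot": [0,0,0],"hand": 1}])

```text
time_s: 10.42
eef_pos: [0.5944, -0.0139, 0.2065]
eef_rot: [0.0, 0.999, -0.044, 0.0]
wrist_force: [0.4, 0.2, 0.6]
opening: 1.002
```

```bash
python3 -c "
from h import *
to([.6128,.1865,.082],-5.3)
c=ctrl.camera('side');crop(c,'pics/s9.png',180,230,200,130,4);
c=ctrl.camera('top');crop(c,'pics/t9.png',140,135,90,170,3.5);
"
```

```text
t 10.43 pos [ 0.5944 -0.0139  0.2065] yaw -5.05 tilt [ 0.0003  0.0002 -1.    ] op 1.002 F [0.4 0.2 0.6] Tq [ 0.03 -0.02 -0.03] q6 1.44
slide now [ 0.0134 -4.0246  2.4896]
rot z total 0.0014097564482829247 slide after turn [-0.0035 -4.0243  2.4902]
```

View pics/s9.png

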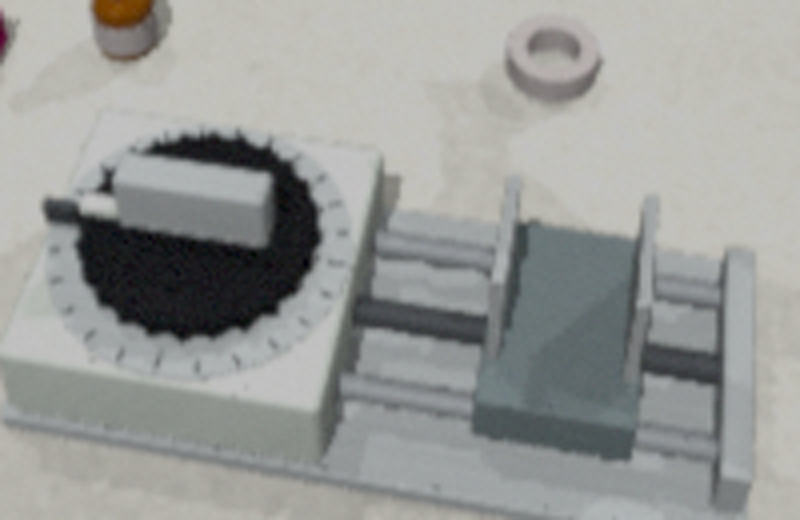

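View pics/t9.png

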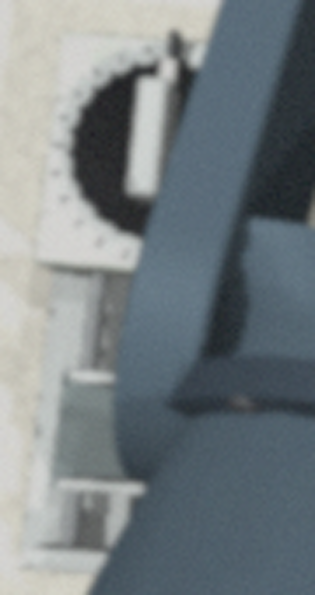

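Request:
drive_tool(deltas=[{"slide": [0,0.5,0],"delta_rot": [0,0,0.056],"hand": 1},{"slide": [0,0.5,0],"delta_rot": [0,0,0.056],"hand": 1},{"slide": [0,0.5,0],"delta_rot": [0,0,0.056],"hand": 1},{"slide": [0.3,0.4,0],"delta_rot": [0,0,0.056],"hand": 1},{"slide": [0.3,0.3,0],"delta_rot": [0,0,0.056],"hand": 1}])

```text
time_s: 11.15
eef_pos: [0.5759, -0.1305, 0.2064]
eef_rot: [-0.0, 0.884, -0.468, 0.0]
wrist_force: [0.2, 0.3, 0.2]
opening: 1.003
```

```bash
python3 -c "
from h import *
to([.585,-.192,.12],-74.7)
"
```

```text
t 11.15 pos [ 0.5759 -0.1305  0.2064] yaw -55.78 tilt [-0.0001 -0.0002 -1.    ] op 1.003 F [0.2 0.3 0.2] Tq [ 0.01  0.01 -0.02] q6 2.12
slide now [1.1203 0.5419 1.728 ]
rot z total 0.10508384467397794 slide after turn [1.2353 0.1492 1.7281]
```

Request:
drive_tool(deltas=[{"slide": [0,0,0.3],"delta_rot": [0,0,0.053],"hand": 1},{"slide": [0,0,0.3],"delta_rot": [0,0,0.052],"hand": 1},{"slide": [0.4,0.05,0.4],"delta_rot": [0,0,0],"hand": 1},{"slide": [0.6,0.1,0.4],"delta_rot": [0,0,0],"hand": 1},{"slide": [0.23,0,0.2],"delta_rot": [0,0,0],"hand": 1}])

```text
time_s: 11.78
eef_pos: [0.5849, -0.1919, 0.1251]
eef_rot: [0.0, 0.796, -0.605, -0.001]
wrist_force: [0.0, 0.5, 0.9]
opening: 1.002
```

Request:
drive_tool(deltas=[{"slide": [0,0,0.1],"delta_rot": [0,0,0],"hand": 1},{"slide": [0,0,0],"delta_rot": [0,0,0],"hand": 1},{"slide": [0,0,0],"delta_rot": [0,0,0],"hand": 1},{"slide": [0,0,0],"delta_rot": [0,0,0],"hand": 1},{"slide": [0,0,0],"delta_rot": [0,0,0],"hand": 1}])

```text
time_s: 12.4
eef_pos: [0.5855, -0.1913, 0.1218]
eef_rot: [-0.0, 0.797, -0.604, 0.0]
wrist_force: [0.5, -0.1, -0.0]
opening: 1.003
```

```bash
python3 -c "
from h import *
to([.585,-.192,.020],-74.7)
c=ctrl.camera('side');crop(c,'pics/s10.png',220,80,130,130,6);
c=ctrl.camera('top');crop(c,'pics/t10.png',120,130,300,170,2.6);
"
```

```text
t 12.4 pos [ 0.5855 -0.1913  0.1218] yaw -74.34 tilt [ 0.0005 -0.0005 -1.    ] op 1.003 F [ 0.5 -0.1 -0. ] Tq [-0.02  0.   -0.02] q6 2.36
slide now [0.0108 0.0142 2.0354]
rot z total 0.002008765826542774 slide after turn [0.0119 0.0131 2.0354]
```

View pics/s10.png

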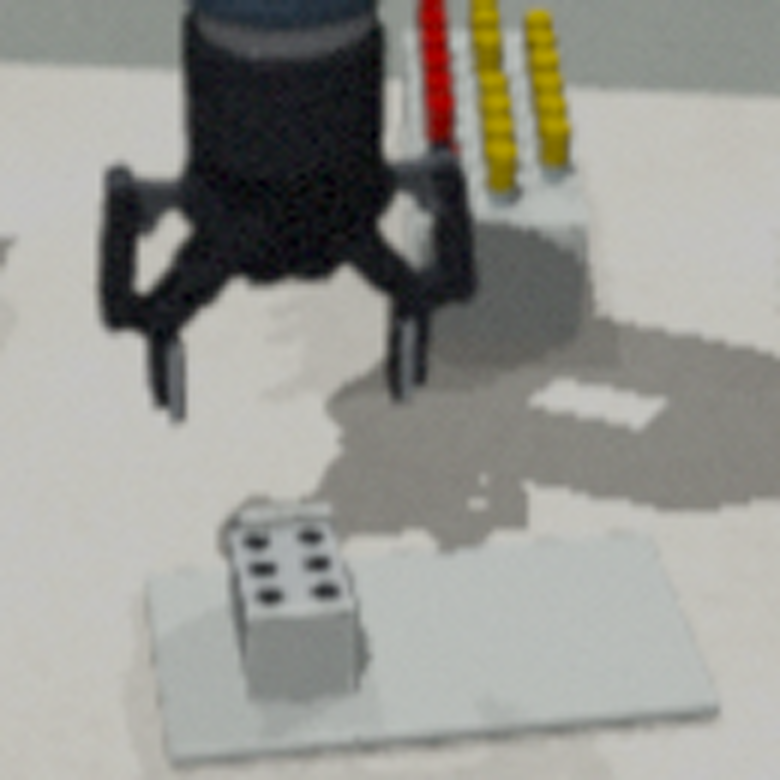

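View pics/t10.png

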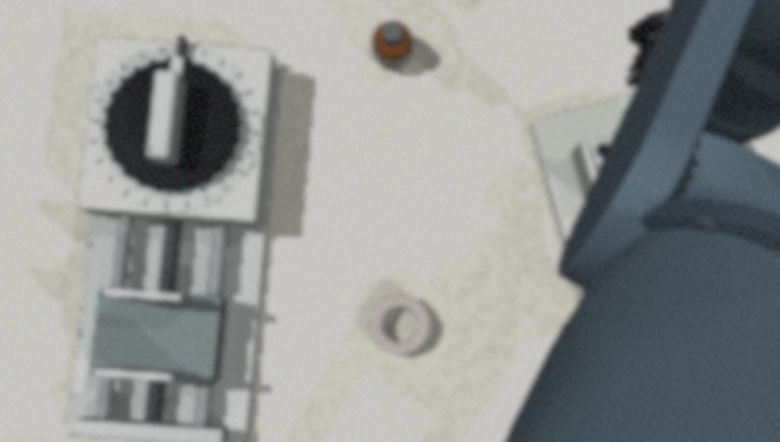

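```bash
python3 -c "
from h import *
c=ctrl.camera('side');crop(c,'pics/s11.png',185,253,190,117,4.2);
c=ctrl.camera('top');crop(c,'pics/t11.png',150,135,80,90,6.6);crop(c,'pics/t12.png',145,230,75,75,8);
"
```

```text
(no output)
```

View pics/s11.png

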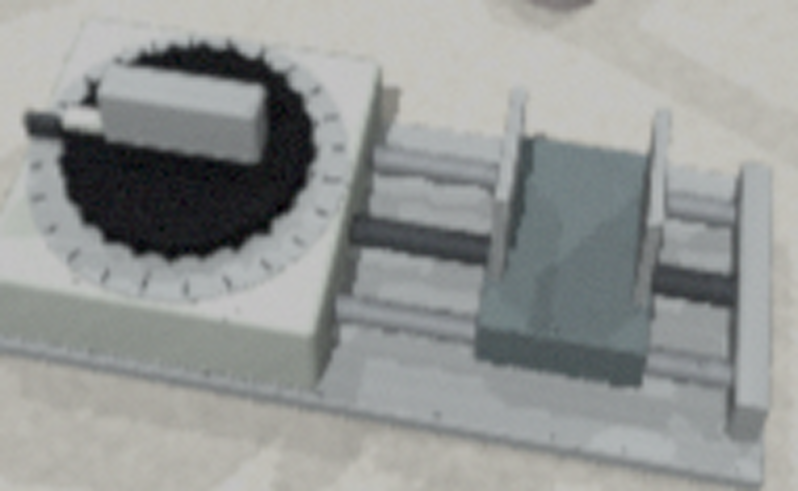

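View pics/t11.png

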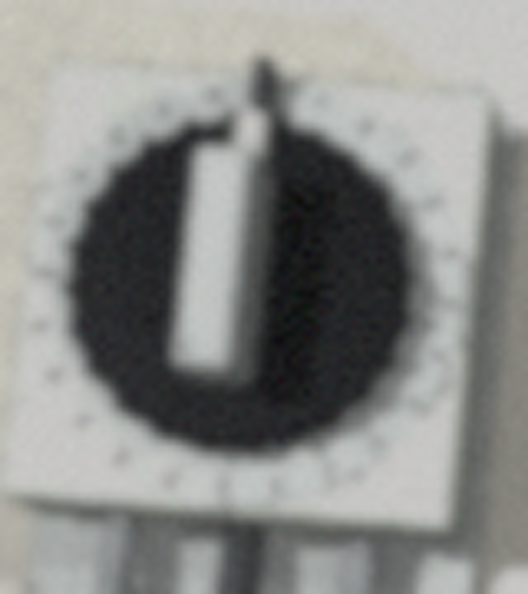

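View pics/t12.png

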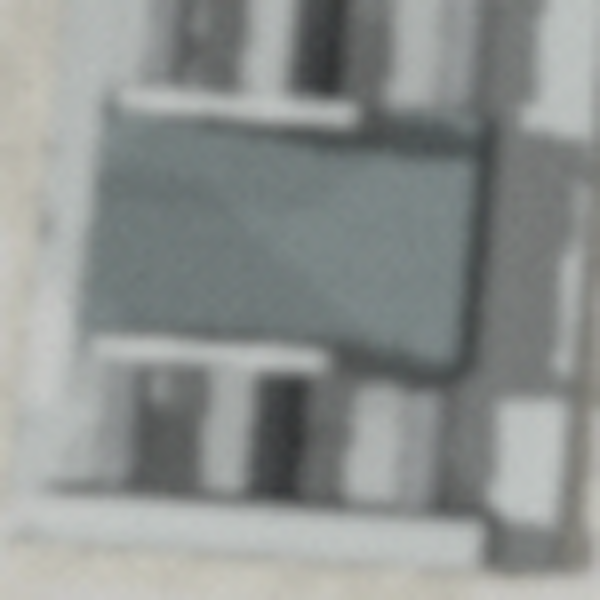

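```bash
python3 -c "
from h import *
np.set_printoptions(precision=4,suppress=True)
t=ctrl.camera('top');s=ctrl.camera('side')
def cr(pts,x0,y0,k): return [(x0+p[0]/k-0.5+0.5/k,y0+p[1]/k-0.5+0.5/k) for p in pts]
P=[ray(t,p,.108) for p in cr([(118,88),(360,100),(358,128),(120,112),(92,335),(330,348),(328,372),(92,360)],145,230,8)]
P=np.array(P);print(P);print('mid',P.mean(0), np.linalg.norm(P[:4].mean(0)-P[4:].mean(0)),P[:4].mean(0)-P[4:].mean(0))
Q=np.array([ray(s,p,.05) for p in cr([(478,326),(645,350)],185,253,4.2)]);print('side near',Q,Q.mean(0),np.linalg.norm(Q[0]-Q[1]))
Q=np.array([ray(s,p,.05) for p in cr([(532,137),(648,156)],185,253,4.2)]);print('side far',Q,Q.mean(0))
Q=np.array([ray(s,p,.108) for p in cr([(512,91),(526,93),(654,112),(669,114)],185,253,4.2)]);print('side plate far top',Q,Q.mean(0))
print(-t['R'].T@t['t'],-s['R'].T@s['t'])
# bar yaw now
T=np.array([ray(t,p,.109) for p in cr([(192,145),(248,150),(230,375),(168,366)],150,135,6.6)]); d=T[0]+T[1]-T[2]-T[3];print('bar t',T.mean(0),np.degrees(np.arctan2(d[1],d[0])))
T=np.array([ray(s,p,.109) for p in cr([(102,96),(118,68),(265,86),(250,118)],185,253,4.2)]); d=T[0]+T[1]-T[2]-T[3];print('bar s',T.mean(0),np.degrees(np.arctan2(d[1],d[0])))
"
```

```text
[[0.4783 0.2264 0.108 ]
 [0.4744 0.1677 0.108 ]
 [0.4676 0.1681 0.108 ]
 [0.4724 0.2258 0.108 ]
 [0.4186 0.2311 0.108 ]
 [0.4144 0.174  0.108 ]
 [0.4087 0.1744 0.108 ]
 [0.4126 0.231  0.108 ]]
mid [0.4434 0.1998 0.108 ] 0.05983859331578192 [ 0.0596 -0.0056  0.    ]
side near [[0.4831 0.2489 0.05  ]
 [0.4155 0.2528 0.05  ]] [0.4493 0.2509 0.05  ] 0.06772596656129697
side far [[0.4639 0.1509 0.05  ]
 [0.4119 0.1562 0.05  ]] [0.4379 0.1536 0.05  ]
side plate far top [[0.4754 0.1728 0.108 ]
 [0.4695 0.1733 0.108 ]
 [0.4165 0.1779 0.108 ]
 [0.4103 0.1783 0.108 ]] [0.4429 0.1756 0.108 ]
[0.4307 0.0088 0.8627] [0.4893 0.6063 0.6375]
bar t [0.6115 0.1859 0.109 ] -4.203484276206761
bar s [0.6123 0.188  0.109 ] -3.7790112674231935
```

Request:
drive_tool(deltas=[{"slide": [0.01,0.01,0.4],"delta_rot": [0,0,0.002],"hand": 1},{"slide": [0,0,0.6],"delta_rot": [0,0,0],"hand": 1},{"slide": [0,0,0.6],"delta_rot": [0,0,0],"hand": 1},{"slide": [0,0,0.4],"delta_rot": [0,0,0],"hand": 1},{"slide": [0,0,0],"delta_rot": [0,0,0],"hand": 0.85}])

```text
time_s: 13.32
eef_pos: [0.5832, -0.1912, 0.0187]
eef_rot: [0.0, 0.795, -0.607, -0.002]
wrist_force: [-0.6, 0.5, 0.5]
opening: 0.85
```

Request:
drive_tool(deltas=[{"slide": [0,0,0],"delta_rot": [0,0,0],"hand": 0.7},{"slide": [0,0,0],"delta_rot": [0,0,0],"hand": 0.6},{"slide": [0,0,0],"delta_rot": [0,0,0],"hand": 0.5},{"slide": [0,0,0],"delta_rot": [0,0,0],"hand": 0},{"slide": [0,0,0],"delta_rot": [0,0,0],"hand": 0}])

```text
time_s: 13.95
eef_pos: [0.5861, -0.1926, 0.0229]
eef_rot: [-0.0, 0.795, -0.607, 0.001]
wrist_force: [0.5, 0.5, 6.4]
opening: 0.528
```

```bash
python3 -c "
from h import *
to([.585,-.192,.12],-74.7)
c=ctrl.camera('side');crop(c,'pics/s13.png',220,80,130,130,6);
"
```

```text
t 13.95 pos [ 0.5861 -0.1926  0.0229] yaw -74.72 tilt [ 0.002  -0.0021 -1.    ] op 0.528 F [0.5 0.5 6.4] Tq [ 0.07  0.08 -0.06] q6 2.37
slide now [-0.014   0.0136 -1.9426]
rot z total -8.55762932729931e-05 slide after turn [-0.0179  0.0177 -1.9426]
```

View pics/s13.png

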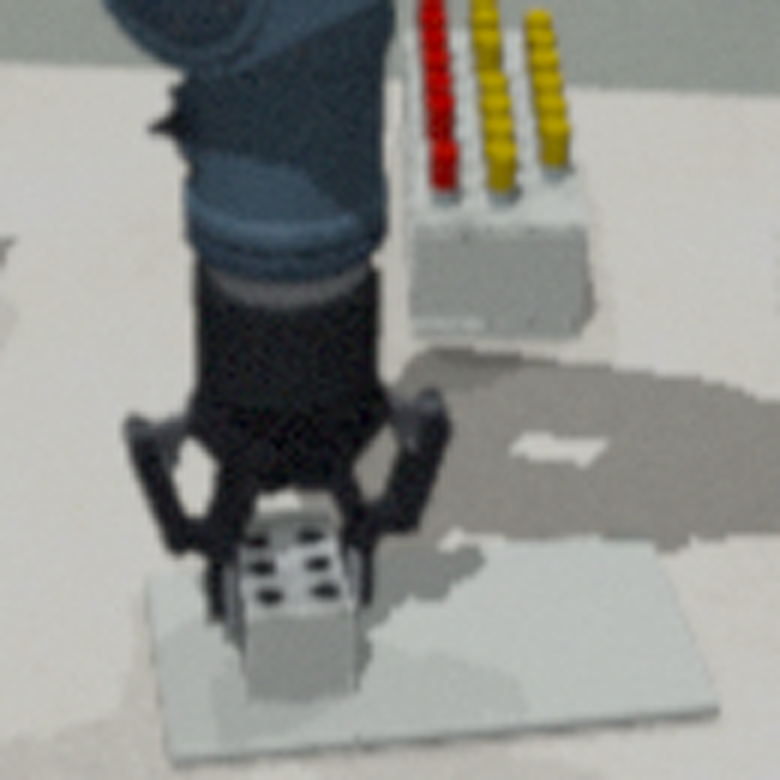

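Request:
drive_tool(deltas=[{"slide": [0,0,-0.2],"delta_rot": [0,0,0],"hand": 0},{"slide": [0,0,-0.4],"delta_rot": [0,0,0],"hand": 0},{"slide": [0,0,-0.3],"delta_rot": [0,0,0],"hand": 0},{"slide": [0,-0.3,0],"delta_rot": [0,0,0],"hand": 0},{"slide": [0,-0.6,0],"delta_rot": [0,0,0],"hand": 0}])

```text
time_s: 14.62
eef_pos: [0.6289, -0.1802, 0.0667]
eef_rot: [-0.0, 0.794, -0.607, 0.0]
wrist_force: [0.6, 0.7, -1.9]
opening: 0.53
```

Request:
drive_tool(deltas=[{"slide": [0,-0.6,0],"delta_rot": [0,0,0],"hand": 0},{"slide": [0,-0.6,0],"delta_rot": [0,0,0],"hand": 0},{"slide": [0,-0.3,0],"delta_rot": [0,0,0],"hand": 0},{"slide": [0,0,0],"delta_rot": [0,0,0],"hand": 0},{"slide": [0,0,0],"delta_rot": [0,0,0],"hand": 0}])

```text
time_s: 15.25
eef_pos: [0.7, -0.1602, 0.0656]
eef_rot: [0.0, 0.795, -0.607, -0.001]
wrist_force: [-0.1, -0.1, -1.8]
opening: 0.528
```

```bash
python3 -c "
from h import *
to([.4678,-.219,.0229],-74.7)
c=ctrl.camera('side');crop(c,'pics/s14.png',220,80,130,130,6);
"
```

```text
t 15.25 pos [ 0.7    -0.1602  0.0656] yaw -74.71 tilt [-0.0008  0.0012 -1.    ] op 0.528 F [-0.1 -0.1 -1.8] Tq [-0.03 -0.01  0.02] q6 2.49
slide now [-0.0892  4.7899  0.8594]
rot z total -3.985789617502178e-05 slide after turn [-0.0905  4.7909  0.8536]
```

View pics/s14.png

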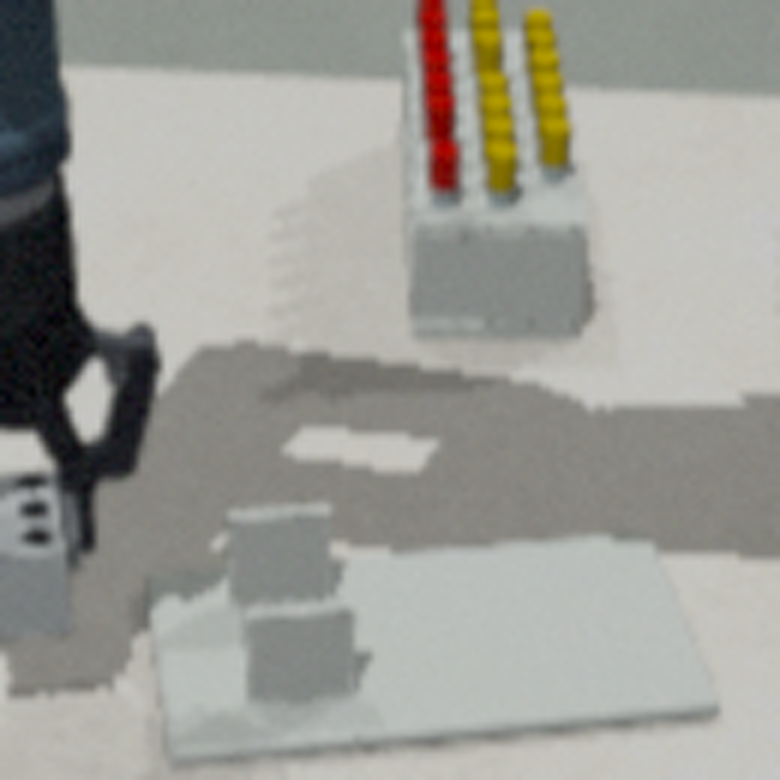

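Request:
drive_tool(deltas=[{"slide": [0,0.1,-0.6],"delta_rot": [0,0,0],"hand": 0},{"slide": [0,0.5,-0.2],"delta_rot": [0,0,0],"hand": 0},{"slide": [0,0.8,0],"delta_rot": [0,0,0],"hand": 0},{"slide": [0,0.8,0],"delta_rot": [0,0,0],"hand": 0},{"slide": [0,0.8,0],"delta_rot": [0,0,0],"hand": 0}])

```text
time_s: 15.92
eef_pos: [0.5541, -0.2004, 0.1065]
eef_rot: [0.0, 0.795, -0.607, 0.0]
wrist_force: [0.0, -0.8, -2.5]
opening: 0.53
```

Request:
drive_tool(deltas=[{"slide": [0,0.8,0],"delta_rot": [0,0,0],"hand": 0},{"slide": [0,0.6,0],"delta_rot": [0,0,0],"hand": 0},{"slide": [0,0.3,0],"delta_rot": [0,0,0],"hand": 0},{"slide": [0,0,0.2],"delta_rot": [0,0,0],"hand": 0},{"slide": [0,0,0],"delta_rot": [0,0,0],"hand": 0}])

```text
time_s: 16.55
eef_pos: [0.4741, -0.2219, 0.0955]
eef_rot: [-0.0, 0.795, -0.607, -0.001]
wrist_force: [0.7, 0.0, -2.7]
opening: 0.534
```

```bash
python3 -c "
from h import *
to([.4678,-.219,.0229],-74.7)
c=ctrl.camera('side');crop(c,'pics/s15.png',220,80,130,130,6);
"
```

```text
t 16.55 pos [ 0.4741 -0.2219  0.0955] yaw -74.72 tilt [-0.0011  0.0004 -1.    ] op 0.534 F [ 0.7  0.  -2.7] Tq [0.02 0.01 0.04] q6 2.21
slide now [-0.088   0.105   1.4511]
rot z total -0.00012053546945954471 slide after turn [-0.0897  0.1055  1.451 ]
```

View pics/s15.png

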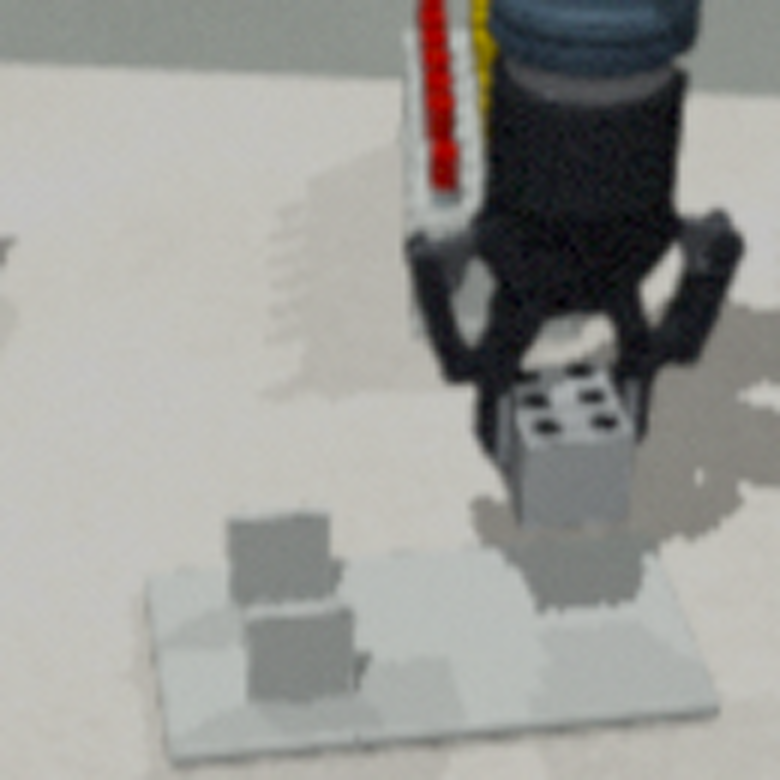

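Request:
drive_tool(deltas=[{"slide": [-0.09,0.1,0.4],"delta_rot": [0,0,0],"hand": 0},{"slide": [0,0,0.5],"delta_rot": [0,0,0],"hand": 0},{"slide": [0,0,0.35],"delta_rot": [0,0,0],"hand": 0},{"slide": [0,0,0.12],"delta_rot": [0,0,0],"hand": 0},{"slide": [0,0,0],"delta_rot": [0,0,0],"hand": 0}])

```text
time_s: 17.23
eef_pos: [0.4682, -0.2193, 0.0277]
eef_rot: [-0.0, 0.795, -0.607, -0.0]
wrist_force: [0.0, -0.6, -2.9]
opening: 0.537
```

```bash
python3 -c "
from h import *
to([.4678,-.219,.0229],-74.7)
"
```

```text
t 17.23 pos [ 0.4682 -0.2193  0.0277] yaw -74.7 tilt [-0.0003  0.0002 -1.    ] op 0.537 F [ 0.  -0.6 -2.9] Tq [-0.01 -0.    0.02] q6 2.21
slide now [-0.0082  0.0056  0.0954]
rot z total -2.679149684231182e-05 slide after turn [-0.0082  0.0056  0.0954]
```

Request:
drive_tool(deltas=[{"slide": [0,0,0.05],"delta_rot": [0,0,0],"hand": 0},{"slide": [0,0,0.03],"delta_rot": [0,0,0],"hand": 0},{"slide": [0,0,0.02],"delta_rot": [0,0,0],"hand": 0},{"slide": [0,0,0],"delta_rot": [0,0,0],"hand": 0},{"slide": [0,0,0],"delta_rot": [0,0,0],"hand": 0}])

```text
time_s: 17.85
eef_pos: [0.4681, -0.2195, 0.0229]
eef_rot: [0.0, 0.795, -0.607, 0.0]
wrist_force: [0.4, 0.4, -2.3]
opening: 0.527
```

```bash
python3 -c "
from h import *
to([.4678,-.219,.0229],-74.7)
"
```

```text
t 17.85 pos [ 0.4681 -0.2195  0.0229] yaw -74.72 tilt [ 0.0002 -0.0002 -1.    ] op 0.527 F [ 0.4  0.4 -2.3] Tq [-0.03 -0.01  0.05] q6 2.21
slide now [-0.0101  0.0026  0.0007]
rot z total -0.00011594202697011724 slide after turn [-0.0101  0.0026  0.0007]
```

Request:
drive_tool(deltas=[{"slide": [0,0,0.03],"delta_rot": [0,0,0],"hand": 0},{"slide": [0,0,0.02],"delta_rot": [0,0,0],"hand": 0},{"slide": [0,0,0],"delta_rot": [0,0,0],"hand": 0},{"slide": [0,0,0],"delta_rot": [0,0,0],"hand": 0},{"slide": [0,0,0],"delta_rot": [0,0,0],"hand": 0}])

```text
time_s: 18.48
eef_pos: [0.4681, -0.2194, 0.0228]
eef_rot: [0.0, 0.795, -0.607, -0.0]
wrist_force: [-9.9, 5.4, 25.3]
opening: 0.529
```

```bash
python3 -c "
from h import *
to([.4678,-.219,.0229],-74.7)
"
```

```text
t 18.48 pos [ 0.4681 -0.2194  0.0228] yaw -74.7 tilt [-0.0001  0.0005 -1.    ] op 0.529 F [-9.9  5.4 25.3] Tq [ 0.92  1.5  -0.13] q6 2.21
slide now [-0.0098  0.0025 -0.0016]
rot z total 2.3500901424869073e-05 slide after turn [-0.0098  0.0025 -0.0016]
```

Request:
drive_tool(deltas=[{"slide": [0,0,-0.04],"delta_rot": [0,0,0],"hand": 0.6},{"slide": [0,0,0],"delta_rot": [0,0,0],"hand": 0.8},{"slide": [0,0,0],"delta_rot": [0,0,0],"hand": 1},{"slide": [0,0,0],"delta_rot": [0,0,0],"hand": 1},{"slide": [0,0,-0.4],"delta_rot": [0,0,0],"hand": 1}])

```text
time_s: 19.1
eef_pos: [0.4666, -0.2184, 0.0409]
eef_rot: [-0.0, 0.795, -0.607, -0.002]
wrist_force: [0.9, -0.2, -0.1]
opening: 1.001
```

Request:
drive_tool(deltas=[{"slide": [0,0,-0.8],"delta_rot": [0,0,0],"hand": 1},{"slide": [0,0,-0.8],"delta_rot": [0,0,0],"hand": 1},{"slide": [0,0,-0.4],"delta_rot": [0,0,-0.05],"hand": 1},{"slide": [0,0,0],"delta_rot": [0,0,-0.055],"hand": 1},{"slide": [0,0,0],"delta_rot": [0,0,-0.055],"hand": 1}])

```text
time_s: 19.73
eef_pos: [0.4681, -0.2194, 0.1426]
eef_rot: [0.0, 0.922, -0.387, 0.0]
wrist_force: [0.4, 0.4, -0.6]
opening: 1.0
```

```bash
python3 -c "
from h import *
to([.4678,-.219,.0229],15.3)
c=ctrl.camera('side');crop(c,'pics/s16.png',220,80,130,130,6);
c=ctrl.camera('top');cv2.imwrite('pics/t16.png',c['frame'][:,:,::-1])
"
```

```text
t 19.73 pos [ 0.4681 -0.2194  0.1426] yaw -45.59 tilt [ 0.0006 -0.0001 -1.    ] op 1.0 F [ 0.4  0.4 -0.6] Tq [-0.03  0.05  0.05] q6 1.7
slide now [-0.0115 -0.0018  2.3934]
rot z total -0.3382869631536579 slide after turn [-0.0031 -0.0097  2.3935]
```

View pics/s16.png

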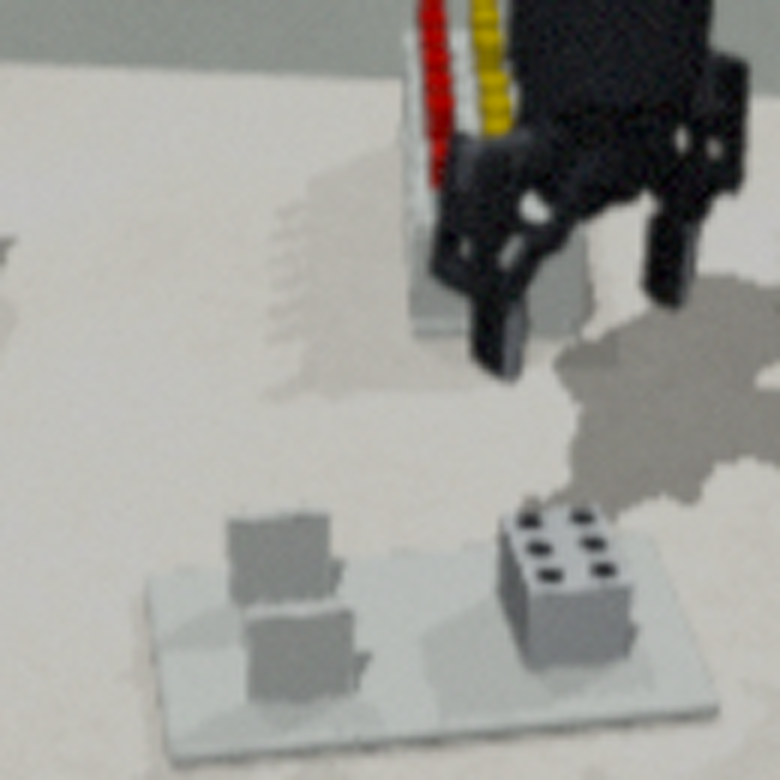

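View pics/t16.png

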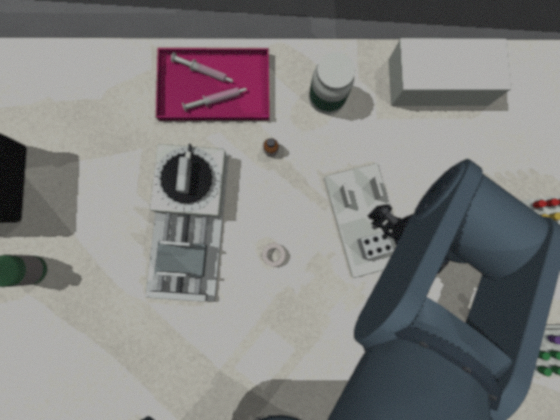

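```bash
python3 -c "
from h import *
np.set_printoptions(precision=4,suppress=True)
for n,(x0,y0,w,h) in(('top',(358,232,36,30)),('side',(303,164,23,15))):
    c=ctrl.camera(n)
    g=cv2.cvtColor(c['frame'],cv2.COLOR_RGB2GRAY)[y0:y0+h,x0:x0+w]
    b=cv2.resize(g,None,fx=8,fy=8,interpolation=cv2.INTER_CUBIC)
    k,_,st_,ce=cv2.connectedComponentsWithStats((b<75).astype(np.uint8)*255)
    A=[]
    for i in range(1,k):
        if st_[i,4]>80:
            p=ce[i]/8-.5+1/16+[x0,y0]; A.append(ray(c,p,.054)[:2]); print(n,st_[i,4],p,A[-1])
"
```

```text
top 4038 [388.2547 234.6663] [ 0.4868 -0.2439]
top 742 [375.2879 238.8492] [ 0.4783 -0.2154]
top 709 [366.5084 241.3964] [ 0.4731 -0.1962]
top 713 [387.5413 247.1375] [ 0.4602 -0.241 ]
top 732 [378.8376 249.6769] [ 0.4551 -0.2219]
top 713 [369.9017 252.3707] [ 0.4497 -0.2024]
top 1790 [391.8015 257.8245] [ 0.4373 -0.2489]
side 166 [316.6822 165.8117] [ 0.4609 -0.2415]
side 251 [307.9056 166.3922] [ 0.484  -0.2364]
side 205 [318.5223 170.1308] [ 0.4557 -0.2222]
side 201 [309.4524 171.0159] [ 0.4793 -0.2158]
side 213 [320.1417 174.5948] [ 0.4513 -0.2027]
side 211 [311.2219 175.4642] [ 0.4741 -0.1966]
```

Request:
drive_tool(deltas=[{"slide": [0,0,0],"delta_rot": [0,0,-0.057],"hand": 1},{"slide": [0,0,0],"delta_rot": [0,0,-0.057],"hand": 1},{"slide": [0,0,0],"delta_rot": [0,0,-0.057],"hand": 1},{"slide": [0,0,0],"delta_rot": [0,0,-0.057],"hand": 1},{"slide": [0,0,0],"delta_rot": [0,0,-0.057],"hand": 1}])

```text
time_s: 20.55
eef_pos: [0.4679, -0.2193, 0.1421]
eef_rot: [-0.0, 0.999, 0.048, -0.0]
wrist_force: [-0.1, 0.0, -0.6]
opening: 0.999
```

Request:
drive_tool(deltas=[{"slide": [0,0,0.4],"delta_rot": [0,0,-0.055],"hand": 1},{"slide": [0,0,0.4],"delta_rot": [0,0,0],"hand": 1},{"slide": [0,0,0.2],"delta_rot": [0,0,0],"hand": 1},{"slide": [0,0,0],"delta_rot": [0,0,0],"hand": 1},{"slide": [0,0,0],"delta_rot": [0,0,0],"hand": 1}])

```text
time_s: 21.18
eef_pos: [0.4684, -0.2197, 0.0929]
eef_rot: [0.0, 0.991, 0.133, 0.0]
wrist_force: [0.2, 0.1, 0.1]
opening: 0.999
```

```bash
python3 -c "
from h import *
to([.467,-.2188,.020],15.6)
c=ctrl.camera('side');crop(c,'pics/s17.png',220,80,130,130,6);
"
```

```text
t 21.18 pos [ 0.4684 -0.2197  0.0929] yaw 15.24 tilt [ 0.0006  0.0008 -1.    ] op 0.999 F [0.2 0.1 0.1] Tq [ 0.04 -0.02  0.01] q6 0.64
slide now [-0.0233 -0.0258  1.4587]
rot z total -0.001987162995967474 slide after turn [-0.0222 -0.0247  1.4588]
```

View pics/s17.png

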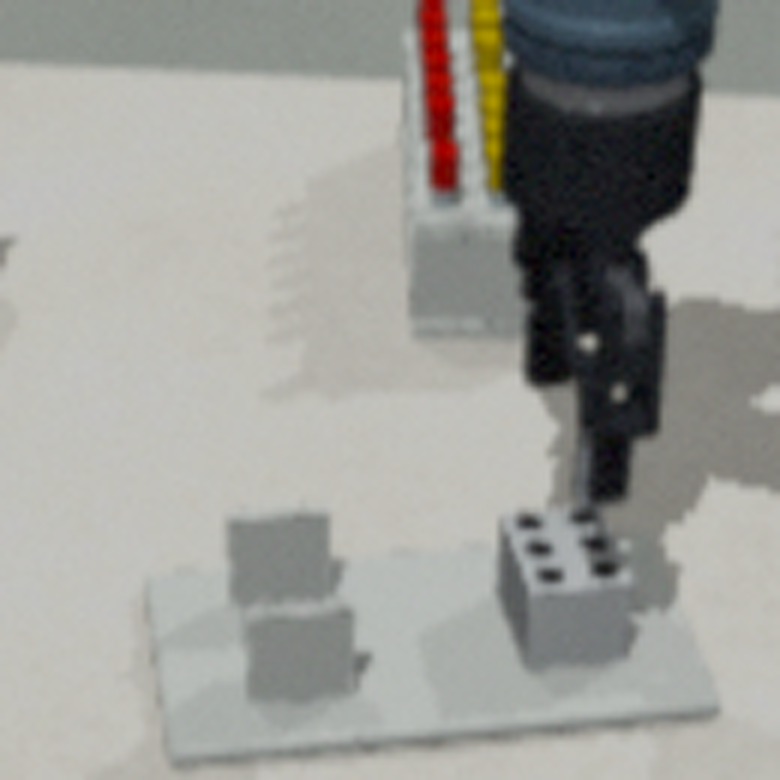

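Request:
drive_tool(deltas=[{"slide": [-0.02,-0.02,0.3],"delta_rot": [0,0,-0.002],"hand": 1},{"slide": [0,0,0.5],"delta_rot": [0,0,0],"hand": 1},{"slide": [0,0,0.4],"delta_rot": [0,0,0],"hand": 1},{"slide": [0,0,0.2],"delta_rot": [0,0,0],"hand": 1},{"slide": [0,0,0.05],"delta_rot": [0,0,0],"hand": 0.9}])

```text
time_s: 21.85
eef_pos: [0.4663, -0.2183, 0.019]
eef_rot: [-0.0, 0.991, 0.136, -0.0]
wrist_force: [-0.2, -0.9, -0.2]
opening: 0.901
```

Request:
drive_tool(deltas=[{"slide": [0,0,0],"delta_rot": [0,0,0],"hand": 0.8},{"slide": [0,0,0],"delta_rot": [0,0,0],"hand": 0.7},{"slide": [0,0,0],"delta_rot": [0,0,0],"hand": 0},{"slide": [0,0,0],"delta_rot": [0,0,0],"hand": 0},{"slide": [0,0,0],"delta_rot": [0,0,0],"hand": 0}])

```text
time_s: 22.48
eef_pos: [0.4673, -0.2189, 0.0208]
eef_rot: [0.0, 0.991, 0.136, 0.0]
wrist_force: [-1.0, 1.8, 6.0]
opening: 0.694
```

```bash
python3 -c "
from h import *
to([.467,-.2188,.140],15.6)
np.set_printoptions(precision=4,suppress=True)
c=ctrl.camera('side');crop(c,'pics/s18.png',220,80,130,130,6);
"
```

```text
t 22.48 pos [ 0.4673 -0.2189  0.0208] yaw 15.65 tilt [ 0.0008  0.0008 -1.    ] op 0.694 F [-1.   1.8  6. ] Tq [0.46 0.27 0.02] q6 0.63
slide now [-0.0026 -0.0008 -2.3848]
rot z total 0.0002605451709216469 slide after turn [-0.0046 -0.0028 -2.3848]
```

View pics/s18.png

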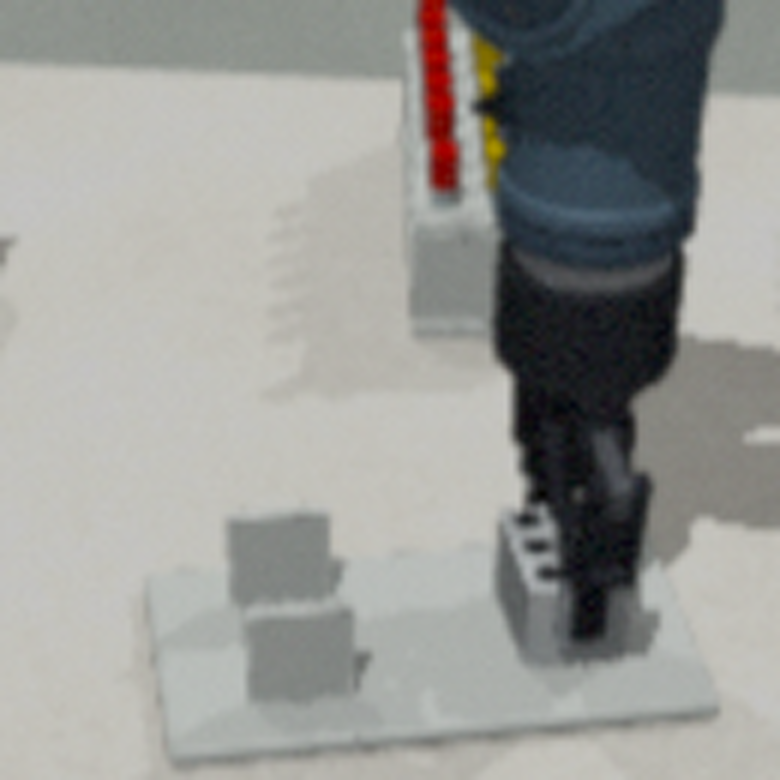

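Request:
drive_tool(deltas=[{"slide": [0,0,-0.2],"delta_rot": [0,0,0],"hand": 0},{"slide": [0,0,-0.6],"delta_rot": [0,0,0],"hand": 0},{"slide": [0,0,-0.8],"delta_rot": [0,0,0],"hand": 0},{"slide": [0,0,-0.8],"delta_rot": [0,0,0.038],"hand": 0},{"slide": [0,0,-0.6],"delta_rot": [0,0,0.04],"hand": 0}])

```text
time_s: 23.15
eef_pos: [0.467, -0.219, 0.1721]
eef_rot: [0.001, 1.0, 0.012, 0.001]
wrist_force: [0.7, 0.5, -2.7]
opening: 0.69
```

Request:
drive_tool(deltas=[{"slide": [0,-0.3,0],"delta_rot": [0,0,0.038],"hand": 0},{"slide": [0,-0.6,0],"delta_rot": [0,0,0],"hand": 0},{"slide": [0,-0.8,0],"delta_rot": [0,0,0],"hand": 0},{"slide": [0,-0.8,0],"delta_rot": [0,0,0],"hand": 0},{"slide": [0,-0.8,0],"delta_rot": [0,0,0],"hand": 0}])

```text
time_s: 23.78
eef_pos: [0.4799, -0.0531, 0.1702]
eef_rot: [0.0, 0.999, -0.046, 0.0]
wrist_force: [0.5, -0.7, -1.9]
opening: 0.689
```

```bash
python3 -c "
from h import *
to([.444,.202,.175],-5.2)
"
```

```text
t 23.77 pos [ 0.4799 -0.0531  0.1702] yaw -5.26 tilt [ 0.0005  0.0002 -1.    ] op 0.689 F [ 0.5 -0.7 -1.9] Tq [-0.   -0.08  0.  ] q6 1.31
slide now [-1.1816 -5.0152 -0.0984]
rot z total -0.00032518808131953847 slide after turn [-1.1766 -5.0164 -0.0967]
```

Request:
drive_tool(deltas=[{"slide": [-0.2,-0.8,0],"delta_rot": [0,0,0],"hand": 0},{"slide": [-0.2,-0.8,0],"delta_rot": [0,0,0],"hand": 0},{"slide": [-0.2,-0.8,0],"delta_rot": [0,0,0],"hand": 0},{"slide": [-0.2,-0.8,0],"delta_rot": [0,0,0],"hand": 0},{"slide": [-0.2,-0.8,0],"delta_rot": [0,0,0],"hand": 0}])

```text
time_s: 24.4
eef_pos: [0.4481, 0.1506, 0.1702]
eef_rot: [0.0, 0.999, -0.046, 0.0]
wrist_force: [-0.1, -0.3, -2.3]
opening: 0.693
```

Request:
drive_tool(deltas=[{"slide": [-0.18,-0.6,0],"delta_rot": [0,0,0],"hand": 0},{"slide": [0,-0.3,0],"delta_rot": [0,0,0],"hand": 0},{"slide": [0,-0.1,0],"delta_rot": [0,0,0],"hand": 0},{"slide": [0,0,0],"delta_rot": [0,0,0],"hand": 0},{"slide": [0,0,0],"delta_rot": [0,0,0],"hand": 0}])

```text
time_s: 25.02
eef_pos: [0.4443, 0.1992, 0.1697]
eef_rot: [0.0, 0.999, -0.046, -0.0]
wrist_force: [0.1, -0.5, -2.5]
opening: 0.691
```

```bash
python3 -c "
from h import *
to([.444,.202,.135],-5.2)
c=ctrl.camera('side');crop(c,'pics/s19.png',230,180,150,190,4);
c=ctrl.camera('top');crop(c,'pics/t19.png',120,130,150,190,4);
"
```

```text
t 25.02 pos [0.4443 0.1992 0.1697] yaw -5.3 tilt [-0.0001  0.0003 -1.    ] op 0.691 F [ 0.1 -0.5 -2.5] Tq [-0.01 -0.01  0.  ] q6 1.84
slide now [-0.0107 -0.0554  0.6944]
rot z total -0.0005667346084806014 slide after turn [-0.0107 -0.0552  0.6945]
```

View pics/s19.png

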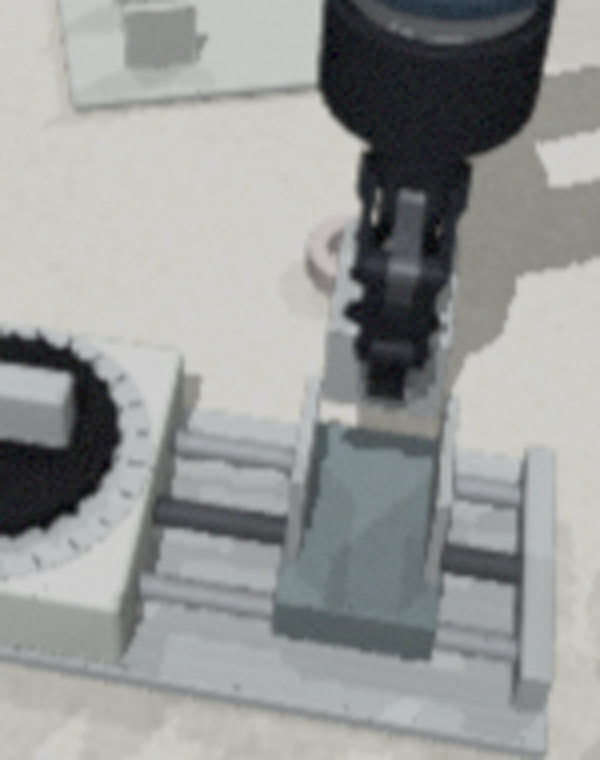

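View pics/t19.png

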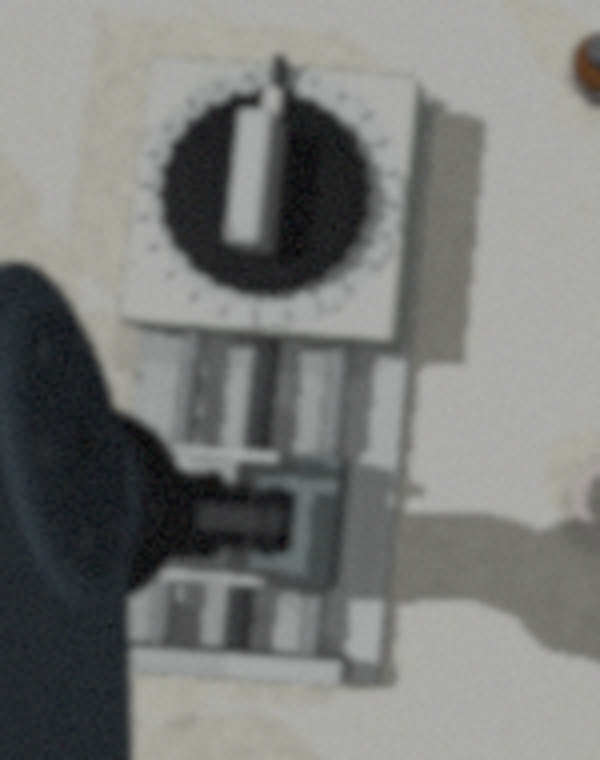

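Request:
drive_tool(deltas=[{"slide": [0,-0.05,0.3],"delta_rot": [0,0,0],"hand": 0},{"slide": [0,0,0.4],"delta_rot": [0,0,0],"hand": 0},{"slide": [0,0,0.2],"delta_rot": [0,0,0],"hand": 0},{"slide": [0,0,0],"delta_rot": [0,0,0],"hand": 0},{"slide": [0,0,0],"delta_rot": [0,0,0],"hand": 0}])

```text
time_s: 25.75
eef_pos: [0.4447, 0.2026, 0.1252]
eef_rot: [-0.0, 0.999, -0.046, 0.0]
wrist_force: [0.3, -0.8, -2.6]
opening: 0.693
```

```bash
python3 -c "
from h import *
to([.444,.202,.135],-5.2)
c=ctrl.camera('side');crop(c,'pics/s20.png',290,240,70,75,8);
o,R,y=st()
np.set_printoptions(precision=1,suppress=True)
for a in(-.023,.023):
  for b in (-.03,.03):
    for h in(-.0108,.0332):
      print(a,b,h,(proj(c,o['eef_pos']+R@[a,b,-h])-[290,240]+.5)*8)
from math import *
for s_ in(-1,1):
  for b in(-.029,.029):
   for e in (.027,.033):
    yy=radians(-5.2);X=np.array([.444,.202,.108])+np.array([cos(yy),sin(yy),0])*s_*e+np.array([-sin(yy),cos(yy),0])*b
    print('plate',s_,b,e,(proj(c,X)-[290,240]+.5)*8)
c=ctrl.camera('top');crop(c,'pics/t20.png',145,235,75,60,8);
for a in(-.023,.023):
  for b in (-.03,.03):
    for h in(-.0108,.0332):
      print('top',a,b,h,(proj(c,o['eef_pos']+R@[a,b,-h])-[145,235]+.5)*8)
"
```

```text
t 25.75 pos [0.4447 0.2026 0.1252] yaw -5.24 tilt [ 0.0007 -0.0002 -1.    ] op 0.693 F [ 0.3 -0.8 -2.6] Tq [0.03 0.02 0.01] q6 1.85
slide now [-0.0135  0.0135 -0.1963]
rot z total -0.00022380011978984587 slide after turn [-0.0137  0.0135 -0.1963]
-0.023 -0.03 -0.0108 [377.3 516.6]
-0.023 -0.03 0.0332 [402.5 382.6]
-0.023 0.03 -0.0108 [396.9 287.2]
-0.023 0.03 0.0332 [421.2 152. ]
0.023 -0.03 -0.0108 [151.4 479.9]
0.023 -0.03 0.0332 [165.3 345.7]
0.023 0.03 -0.0108 [185.6 255.2]
0.023 0.03 0.0332 [200.1 119.9]
plate -1 -0.029 0.027 [415.5 310.6]
plate -1 -0.029 0.033 [443.3 314.7]
plate -1 0.029 0.027 [398.2 532.2]
plate -1 0.029 0.033 [427.8 537. ]
plate 1 -0.029 0.027 [169.  273.3]
plate 1 -0.029 0.033 [142.  269.2]
plate 1 0.029 0.027 [135.3 489.8]
plate 1 0.029 0.033 [106.5 485.1]
top -0.023 -0.03 -0.0108 [ 70.1 270.6]
top -0.023 -0.03 0.0332 [ 10.6 273.5]
top -0.023 0.03 -0.0108 [320.9 289. ]
top -0.023 0.03 0.0332 [277.4 293.1]
top 0.023 -0.03 -0.0108 [92.8 79.1]
top 0.023 -0.03 0.0332 [35.2 70. ]
top 0.023 0.03 -0.0108 [341.5  97.8]
top 0.023 0.03 0.0332 [299.6  89.9]
```

View pics/s20.png

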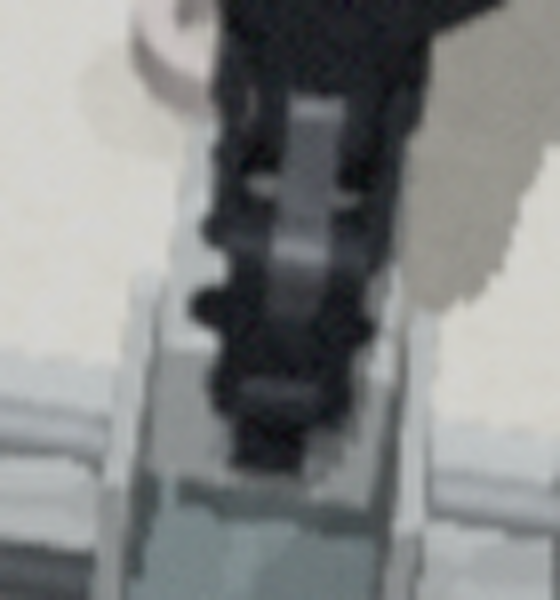

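View pics/t20.png

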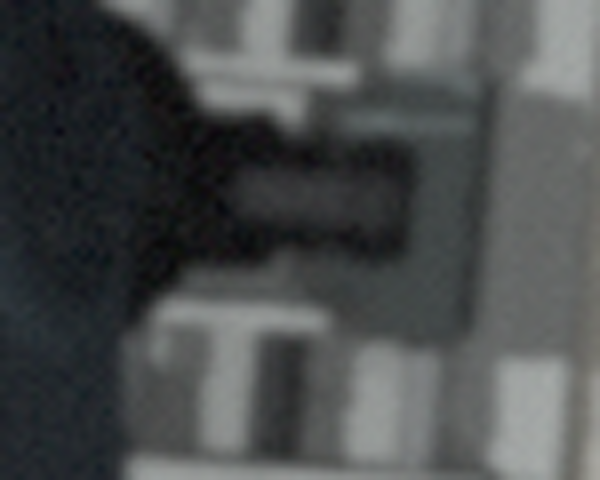

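Request:
drive_tool(deltas=[{"slide": [0.02,0.01,0.15],"delta_rot": [0,0,0],"hand": 0},{"slide": [0,0,0.15],"delta_rot": [0,0,0],"hand": 0},{"slide": [0,0,0.1],"delta_rot": [0,0,0],"hand": 0},{"slide": [0,0,0],"delta_rot": [0,0,0],"hand": 0},{"slide": [0,0,0],"delta_rot": [0,0,0],"hand": 0}])

```text
time_s: 26.48
eef_pos: [0.4453, 0.202, 0.1048]
eef_rot: [-0.0, 0.999, -0.046, 0.0]
wrist_force: [0.1, 0.1, -2.4]
opening: 0.693
```

```bash
python3 -c "
from h import *
to([.4455,.202,.0608],-5.2)
c=ctrl.camera('side');crop(c,'pics/s21.png',290,240,70,75,8);
c=ctrl.camera('top');crop(c,'pics/t21.png',145,235,75,60,8);
"
```

```text
t 26.48 pos [0.4453 0.202  0.1048] yaw -5.24 tilt [ 0.0001 -0.     -1.    ] op 0.693 F [ 0.1  0.1 -2.4] Tq [-0.03  0.04 -0.02] q6 1.84
slide now [ 0.003  -0.0005  0.8808]
rot z total -0.00021637994974131264 slide after turn [ 0.0031 -0.0005  0.8808]
```

View pics/s21.png

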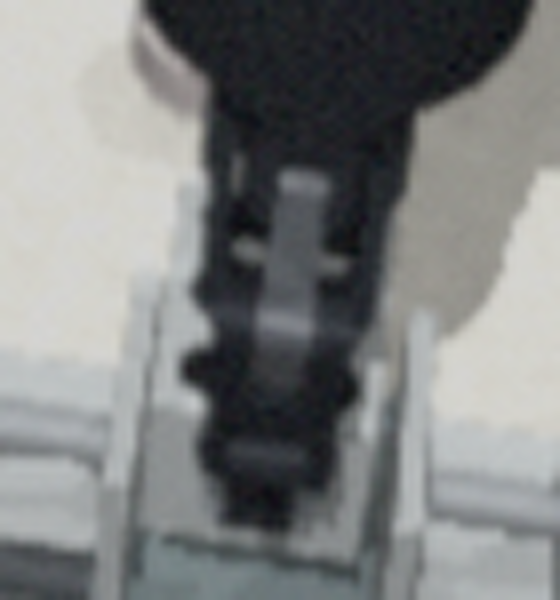

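View pics/t21.png

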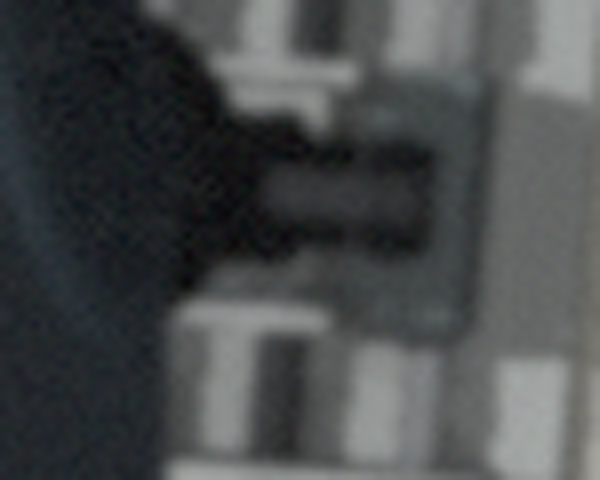

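Request:
drive_tool(deltas=[{"slide": [-0.01,0,0.2],"delta_rot": [0,0,0],"hand": 0},{"slide": [0,0,0.25],"delta_rot": [0,0,0],"hand": 0},{"slide": [0,0,0.2],"delta_rot": [0,0,0],"hand": 0},{"slide": [0,0,0.1],"delta_rot": [0,0,0],"hand": 0},{"slide": [0,0,0],"delta_rot": [0,0,0],"hand": 0}])

```text
time_s: 27.2
eef_pos: [0.4444, 0.2019, 0.0667]
eef_rot: [0.0, 0.999, -0.046, -0.001]
wrist_force: [-0.9, -0.1, -2.2]
opening: 0.698
```

```bash
python3 -c "
from h import *
to([.4450,.202,.0608],-5.2)
c=ctrl.camera('side');crop(c,'pics/s22.png',290,240,70,75,8);
"
```

```text
t 27.2 pos [0.4444 0.2019 0.0667] yaw -5.24 tilt [-0.0011  0.0003 -1.    ] op 0.698 F [-0.9 -0.1 -2.2] Tq [-0.02  0.02 -0.  ] q6 1.84
slide now [ 0.0123 -0.0026  0.118 ]
rot z total -0.00021275818081771072 slide after turn [ 0.0121 -0.0025  0.1181]
```

View pics/s22.png

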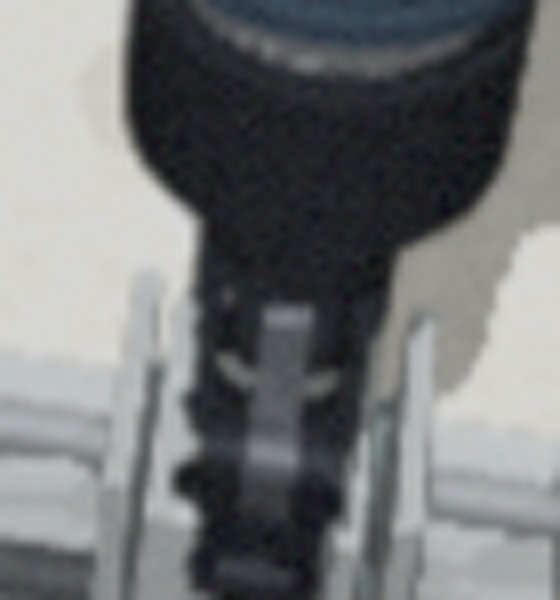

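Request:
drive_tool(deltas=[{"slide": [0,0,0.04],"delta_rot": [0,0,0],"hand": 0},{"slide": [0,0,0.03],"delta_rot": [0,0,0],"hand": 0},{"slide": [0,0,0.02],"delta_rot": [0,0,0],"hand": 0},{"slide": [0,0,0.02],"delta_rot": [0,0,0],"hand": 0},{"slide": [0,0,0],"delta_rot": [0,0,0],"hand": 0}])

```text
time_s: 27.88
eef_pos: [0.4447, 0.202, 0.0617]
eef_rot: [-0.0, 0.999, -0.046, -0.0]
wrist_force: [-0.0, -1.3, -1.8]
opening: 0.692
```

```bash
python3 -c "
from h import *
to([.4450,.202,.0608],-5.2)
"
```

```text
t 27.88 pos [0.4447 0.202  0.0617] yaw -5.24 tilt [-0.0001  0.     -1.    ] op 0.692 F [-0.  -1.3 -1.8] Tq [-0.04  0.03 -0.  ] q6 1.85
slide now [ 0.0063 -0.0002  0.0185]
rot z total -0.0002113142740348116 slide after turn [ 0.0063 -0.0002  0.0185]
```

Request:
drive_tool(deltas=[{"slide": [0,0,0.01],"delta_rot": [0,0,0],"hand": 0},{"slide": [0,0,0.01],"delta_rot": [0,0,0],"hand": 0},{"slide": [0,0,0.01],"delta_rot": [0,0,0],"hand": 0},{"slide": [0,0,0],"delta_rot": [0,0,0],"hand": 0},{"slide": [0,0,0],"delta_rot": [0,0,0],"hand": 0}])

```text
time_s: 28.5
eef_pos: [0.4448, 0.202, 0.0607]
eef_rot: [0.0, 0.999, -0.046, 0.0]
wrist_force: [-3.6, -0.7, 5.9]
opening: 0.69
```

```bash
python3 -c "
from h import *
to([.4450,.202,.0608],-5.2)
"
```

```text
t 28.5 pos [0.4448 0.202  0.0607] yaw -5.23 tilt [ 0.      0.0001 -1.    ] op 0.69 F [-3.6 -0.7  5.9] Tq [-0.16  0.49 -0.06] q6 1.85
slide now [ 0.0047  0.     -0.0018]
rot z total -0.00018374816467456868 slide after turn [ 0.0047  0.     -0.0018]
```

Request:
drive_tool(deltas=[{"slide": [0,0,0],"delta_rot": [0,0,0],"hand": 0.72},{"slide": [0,0,0],"delta_rot": [0,0,0],"hand": 0.8},{"slide": [0,0,0],"delta_rot": [0,0,0],"hand": 0.95},{"slide": [0,0,0],"delta_rot": [0,0,0],"hand": 1},{"slide": [0,0,0],"delta_rot": [0,0,0],"hand": 1}])

```text
time_s: 29.12
eef_pos: [0.4448, 0.202, 0.0603]
eef_rot: [-0.0, 0.999, -0.046, 0.0]
wrist_force: [-0.3, -0.3, -0.3]
opening: 0.995
```

Request:
drive_tool(deltas=[{"slide": [0,0,-0.2],"delta_rot": [0,0,0],"hand": 1},{"slide": [0,0,-0.5],"delta_rot": [0,0,0],"hand": 1},{"slide": [0,0,-0.8],"delta_rot": [0,0,0],"hand": 1},{"slide": [0,0,-0.8],"delta_rot": [0,0,0],"hand": 1},{"slide": [0,0,-0.6],"delta_rot": [0,0,0],"hand": 1}])

```text
time_s: 29.75
eef_pos: [0.4453, 0.2021, 0.208]
eef_rot: [-0.0, 0.999, -0.046, 0.001]
wrist_force: [-0.1, 0.3, 0.5]
opening: 1.001
```

Request:
drive_tool(deltas=[{"slide": [0,0.5,0],"delta_rot": [0,0,0],"hand": 1},{"slide": [0,0.9,0],"delta_rot": [0,0,0],"hand": 1},{"slide": [0,0.9,0],"delta_rot": [0,0,0],"hand": 1},{"slide": [0,0.9,0],"delta_rot": [0,0,0],"hand": 1},{"slide": [0,0.9,0],"delta_rot": [0,0,0],"hand": 1}])

```text
time_s: 30.38
eef_pos: [0.4259, -0.0035, 0.2062]
eef_rot: [0.0, 0.999, -0.046, 0.001]
wrist_force: [1.0, -0.9, -0.4]
opening: 1.001
```

Request:
drive_tool(deltas=[{"slide": [0,0.9,0],"delta_rot": [0,0,0],"hand": 1},{"slide": [0,0.6,0],"delta_rot": [0,0,0],"hand": 1},{"slide": [0,0.3,0],"delta_rot": [0,0,0],"hand": 1},{"slide": [0,0,0],"delta_rot": [0,0,0],"hand": 1},{"slide": [0,0,0],"delta_rot": [0,0,0],"hand": 1}])

```text
time_s: 31.0
eef_pos: [0.4178, -0.0908, 0.2053]
eef_rot: [-0.0, 0.999, -0.045, -0.0]
wrist_force: [-0.1, 0.7, 0.4]
opening: 1.0
```

```bash
python3 -c "
from h import *
to([.4450,.202,.0608],-5.2)
c=ctrl.camera('side');crop(c,'pics/s23.png',185,220,190,150,4.2);
c=ctrl.camera('top');crop(c,'pics/t23.png',140,130,180,180,3.3);crop(c,'pics/t24.png',145,235,75,60,8);
"
```

```text
t 31.0 pos [ 0.4178 -0.0908  0.2053] yaw -5.2 tilt [-0.0001 -0.0005 -1.    ] op 1.0 F [-0.1  0.7  0.4] Tq [-0.    0.02 -0.  ] q6 1.17
slide now [ 0.0107 -5.8804  2.8931]
rot z total 2.136280973527644e-05 slide after turn [ 0.01   -5.8818  2.8902]
```

View pics/s23.png

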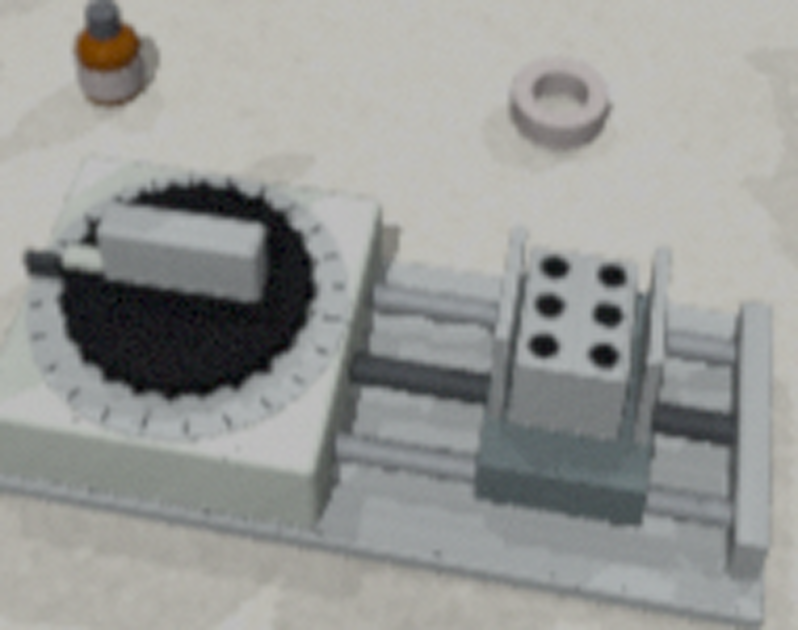

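View pics/t23.png

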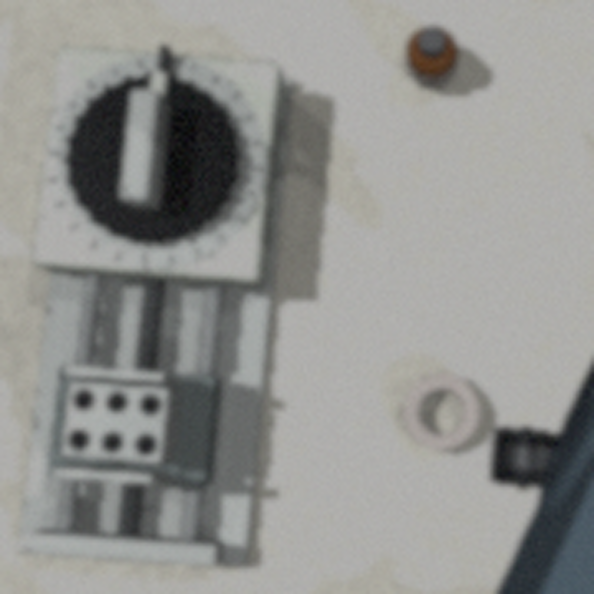

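View pics/t24.png

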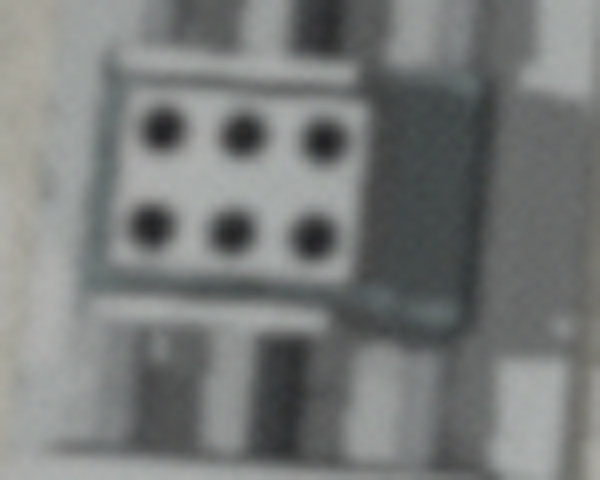

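```bash
python3 -c "
from h import *
np.set_printoptions(precision=4,suppress=True)
for n,(x0,y0,w,h),th in(('top',(160,246,30,22),90),('side',(310,278,26,32),80)):
    c=ctrl.camera(n)
    g=cv2.cvtColor(c['frame'],cv2.COLOR_RGB2GRAY)[y0:y0+h,x0:x0+w]
    b=cv2.resize(g,None,fx=8,fy=8,interpolation=cv2.INTER_CUBIC)
    k,_,s_,ce=cv2.connectedComponentsWithStats((b<th).astype(np.uint8)*255)
    A=[ray(c,ce[i]/8-.5+1/16+[x0,y0],.094)[:2] for i in range(1,k) if 150<s_[i,4]<2500]
    print(n,np.array(A),np.mean(A,0))
"
```

```text
top [[0.4589 0.2189]
 [0.4571 0.1991]
 [0.4553 0.179 ]
 [0.4349 0.2212]
 [0.433  0.2014]
 [0.4314 0.1813]] [0.4451 0.2001]
side [[0.4565 0.1796]
 [0.4324 0.1817]
 [0.4583 0.1995]
 [0.4344 0.2017]
 [0.4602 0.2194]
 [0.4361 0.2218]] [0.4463 0.2006]
```

```bash
python3 -c "
from h import *
print(ctrl.hand_in())"
```

```text
the job is handed in; nothing more can be done
None
```

I set the stage on its mark, moved the block from the niche to the bare part of the stand and on into the nest, and handed the job in at about 31 s. The hand-in reported no verdict.

- **Handwheel:** I turned it anticlockwise to about 75° past the mark, then back clockwise onto it. In the last pictures the bar and pointer lie within about 1.5° of the stage axis. I could not measure the slack directly. It should be taken up, because the last turn was clockwise.
- **Block on the stand:** I set it on the bare part, let go, and saw both views show it standing there flat. I then took it by its 60 mm sides.
- **Block in the nest:** I lowered it in millimetre steps until the wrist force showed contact, about 6 N. After release, the holes place its centre 1–2 mm from the nest's middle in x and y, and square to within about 1°.
- **Everything else:** the bottle and tape look untouched, and the arm is clear of everything.

Two things went less cleanly:

- **Wrong direction:** after lifting the block I first carried it the wrong way, away from the bare part. I raised it and brought it back over the niche, and no contact force showed.
- **Camera disagreement:** the two views differed by about 2 to 6 mm on the position of the stage and stand, so I averaged them.

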